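# Put the sugar samples away in the sample drum

### The job

Put all the raw-sugar sample tablets lying on the cooling board away in the sample drum: turn the drum's cover until its opening is over the right pocket and let each tablet drop through it into the pocket whose raised mark has its shape (round, square or bar), then turn the cover so that the opening lies wholly over the solid, unmarked quarter and the drum is shut. The tablets are brittle, so take them with the lightest grip you can, and leave the jug, scraper and mallet where they are.

Things in the scene. Friction and masses are not known exactly. Their poses are not given: they have to be found in the camera images.
- drum: Fixed white tub, 288 mm across, 60 mm high; origin: centre of its underside. 4 mm walls along its x and y axes make four quarters out to radius 112 mm: +x+y is solid (closed place, no mark); pockets (floor at 6 mm) are -x+y with a round mark, -x-y square mark, +x-y bar mark. Marks: black, 20 to 34 mm wide, 4 mm high, on the flange 131 mm out from the axis at mid-quarter.
- cover (a joint): Angle of the drum's cover about the vertical drum axis: anticlockwise from above is positive, 0 = opening exactly over the solid closed quarter; turns endlessly either way, stays where left, rubs with about 0.12 N m.
- cover_grip (a point): Centre of the black bar grip in the middle of the cover: bar 52 mm long, 14 mm thick, from z = 70 to 97 mm, this point at z = 85 mm on the drum axis. The bar's length points along the line from the drum axis to the middle of the opening. The frame turns with the cover; the bar lies along its x+y diagonal.
- opening (a point): Middle of the cover's one opening, 75 mm from the drum axis, at the cover's top face (z = 64 mm). The cover is a bare metal disc 238 mm across and 4 mm thick; the opening is a sector 68 degrees wide, from 36 to 107 mm from the axis. Turns with the cover.
- spot_closed (a point): Point fixed to the drum, 75 mm from its axis at z = 64 mm, over the middle of the solid quarter. The drum is closed when the opening lies wholly over this quarter, that is centred here to within 12 degrees (16 mm).
- spot_round (a point): Point fixed to the drum, 75 mm from its axis at z = 64 mm, over the middle of the pocket with the round mark.
- spot_square (a point): Point fixed to the drum, 75 mm from its axis at z = 64 mm, over the middle of the pocket with the square mark.
- spot_bar (a point): Point fixed to the drum, 75 mm from its axis at z = 64 mm, over the middle of the pocket with the bar-shaped mark.
- board: Fixed wooden cooling board, 300 mm (its x) by 235 mm, top at z = 12 mm, where the tablets lie at first. Origin: centre of its underside.
- round1_mid (a point): Centre of a brown raw-sugar tablet (round, 40 mm across, 18 mm thick, about 32 g; point half-way up, its z axis along the thickness). None from the start if this tablet is absent today. Brittle: crushed if the fingers together press on it with more than 90 N (two pads of 45 N each); a 20 N grip holds it.
- round2_mid (a point): Centre of a brown raw-sugar tablet (round, 40 mm across, 18 mm thick, about 32 g; point half-way up, its z axis along the thickness). None from the start if this tablet is absent today. Brittle: crushed if the fingers together press on it with more than 90 N (two pads of 45 N each); a 20 N grip holds it.
- square1_mid (a point): Centre of a brown raw-sugar tablet (square, 36 x 36 mm, 18 mm thick, about 32 g; point half-way up, its z axis along the thickness). None from the start if this tablet is absent today. Brittle: crushed if the fingers together press on it with more than 90 N (two pads of 45 N each); a 20 N grip holds it.
- square2_mid (a point): Centre of a brown raw-sugar tablet (square, 36 x 36 mm, 18 mm thick, about 32 g; point half-way up, its z axis along the thickness). None from the start if this tablet is absent today. Brittle: crushed if the fingers together press on it with more than 90 N (two pads of 45 N each); a 20 N grip holds it.
- bar1_mid (a point): Centre of a brown raw-sugar tablet (bar, 50 mm (its x) by 24 mm (its y), 18 mm thick, about 32 g; point half-way up, its z axis along the thickness). None from the start if this tablet is absent today. Brittle: crushed if the fingers together press on it with more than 90 N (two pads of 45 N each); a 20 N grip holds it.
- bar2_mid (a point): Centre of a brown raw-sugar tablet (bar, 50 mm (its x) by 24 mm (its y), 18 mm thick, about 32 g; point half-way up, its z axis along the thickness). None from the start if this tablet is absent today. Brittle: crushed if the fingers together press on it with more than 90 N (two pads of 45 N each); a 20 N grip holds it.
- jug_mid (a point): Bystander: white plastic jug, about 90 mm across and 120 mm high, point half-way up. Leave alone.
- scraper: Bystander: scraper with a wooden handle, 240 mm long, lying flat. Leave alone.
- mallet: Bystander: rubber mallet, 260 mm long, lying flat. Leave alone.
Mind the look-alikes: they are no part of the job. What is shaped like the part that bears square2_mid but purple is not meant. Leave any purple look-alike of the part that bears square1_mid alone.

How it is judged (in metres and radians):
On the way:
1. every tablet present lies in the pocket that bears its shape (x of each of round1_mid, round2_mid, square1_mid, square2_mid in the frame of drum below -0.004 m and y of each of round1_mid, round2_mid in the frame of drum above 0.004 m and horizontal distance between each of round1_mid, round2_mid, square1_mid, square2_mid, bar1_mid, bar2_mid and drum below 0.112 m and height (world z) of each of round1_mid, round2_mid, square1_mid, square2_mid, bar1_mid, bar2_mid below 0.055 m and y of each of square1_mid, square2_mid, bar1_mid, bar2_mid in the frame of drum below -0.004 m and x of each of bar1_mid, bar2_mid in the frame of drum above 0.004 m), for 0.2 s.
At the end, for the whole second after the job is handed in: Every tablet present lies inside the drum below the cover, in the pocket whose mark has its shape, and the cover stands still with its opening wholly over the solid quarter (centres within 16 mm, about 12 degrees) (all of step 1 and horizontal distance between opening and spot_closed below 0.016 m and velocity of joint cover between -0.05 and 0.05 rad/s); the robot touches nothing.
It fails at once if a tablet is crushed: the fingers press on it with more than 90 N in all (contact force between the fingers and round1 above 90 N or contact force between the fingers and round2 above 90 N or contact force between the fingers and square1 above 90 N or contact force between the fingers and square2 above 90 N or contact force between the fingers and bar1 above 90 N or contact force between the fingers and bar2 above 90 N).
It fails at once if the jug, scraper or mallet is moved more than 30 mm (distance of any of jug_mid, scraper, mallet from where it was at the start of the episode above 0.03 m).
Of round1, round2, square1, square2, bar1, bar2 only 4 to 6 are there at a start; the rules pass over those that are not, and their reading is None.
At some moment in a run one of round1, round2, square1, square2, bar1, bar2 may be knocked a few centimetres aside while the robot is not near it.
Once in a run the grip may slacken for a moment while it holds something.
It also fails if it takes over 210 s, if anything falls off the work surface, if the arm or the gripper's body presses on something with over 40 N, if the wrist force passes 120 N, or if a joint passes its speed limit or range.

### The arm

A 6-joint arm with a two-finger parallel gripper is mounted at the origin on the work surface. World frame = base frame: x ahead of the robot, y to its left, z up, the work surface at z = 0. Lengths are in m, angles in degrees, forces in N, time in s.
With the tool pointing down it reaches from about 0.4 to 0.825 m from the base axis. Payload 7 kg.
Tool frame: the origin (TCP) lies midway between the tips of the shut fingers; the grasp point (between the pads) lies manip.grip_depth behind it (manip.grip_depth is the distance from the TCP to the grasp point, in m); z points along the fingers, y is the direction in which the jaws open and shut (so a half turn about z gives the same grasp; the last joint's range is limited). The gripper opens to 85 mm and grips with 20 to 120 N. Pads are 22 mm wide; open, the fingers measure 114 mm over their backs; the gripper's body (76 mm by 85 mm) begins 54 mm behind the grasp point. The pads swing forward as they close: fully open they stand 13 mm farther back than shut.
Start: joints at [-58.952, 20.546, 0.682, 0, -70.136, -16.507], TCP at [0.169, -0.653, 0.231] pointing down, gripper open.
Joint ranges: [-176.03, 176.03], [-82.01, 121.73], [-58.28, 71.71], [-173.87, 95.51], [-174.79, -0.11], [-173.66, 173.66]. Speed limits (degrees/s): [136.94, 136.94, 172.46, 180, 180, 180].

### API

Orientations are given as [roll, pitch, yaw] about the fixed x, y, z axes, in that order (R = Rz(yaw) Ry(pitch) Rx(roll)).
In Python, from cell import manip gives the robot as it stands.
- The arm moves only by the tool drive_tool, never from a script. Its argument "rows" is a list of rows, each a list of 5 numbers: the closure in counts, from 0 (fully open) to 255 (shut), then the shift along the tool's x, y, z in m, then the turn about the tool's z in degrees. A call has 1 to 12 rows; each row shifts and turns the pose as measured when the row begins, along the tool's axes as they then stand; what a row does not reach is not made up. A row lasts 1/12 s, in which the tool goes at most 41.7 mm and 7.16 degrees, less where a joint would pass 70% of its speed; a pose out of reach is approached as far as the arm can. A call is refused whole if a number of a shift passes 0.0417 or a number of a turn 7.16, either way. A call with a gripper value outside its range is refused whole. The fingers move at their own pace and stop on an object; "grip_force" is the grip in N (left out, the last holds). Time passes only in rows, so rows that do not move let the fingers close. It gives the time, the measured TCP pose, the force and the opening at its end, in the units of the state.
- manip.state(): the state, without advancing time (a new reading comes with each control period).
- manip.grab_frame(name): name is "scene" or "top" or "wrist"; returns (picture, depth): 400x640x3 uint8, red, green, blue; 400x640 float32, m along the optical axis (not along the pixel's ray), 0 where there is no reading.
- manip.camera_params(name): a dict with "vfov" (degrees; the focal length in pixels is half the picture's height over the tangent of half this angle, whatever the lens; pixels are square), "cx", "cy" (the principal point, pixels), "xyz" and "orientation" of the camera in the world. Camera axes: x right, y up, looking along -z (the intrinsics and any distortion apply to the point x, -y, -z); pixel columns grow to the right and rows downward; lengths in m; the calibration is good to about 2 mm. A picture is of the moment at which its call begins: read the wrist's pose just before it. camera_params takes no time and is no camera call; for the wrist camera it gives the pose at the moment of the call.
- manip.finish_job(): hands the job in, once; it reports no verdict.
The state is a dict: "time_s": time; "joint_positions": joint angles; "joint_velocities": joint speeds; "effort": joint torques, N m; "eef_pos": TCP position; "tcp_rot": TCP orientation; "force": force on the tool from outside, world axes, zero at the start; "wrist_torque": the same for the moment, N m; "width": finger opening in m.
Only numpy, scipy, OpenCV 4.12 (cv2) and the standard library are available. Lean on these libraries where they do the work, as an engineer would, in place of code of your own. Each camera call takes 0.05 s, during which the arm holds its last target.

## Working session

There is one attempt and no reset: what is moved stays moved. The work goes in short steps, Python scripts to look and compute and a tool call to move; the robot and the scene stay as the last step left them, time stands still between calls to the robot, and variables do not carry over. Pictures are saved under pics/ and viewed, and the job is handed in when it is done.

Besides the shell and the picture viewer there is one more tool, called after "Request:" as name(argument=value, ...) on one line, values as JSON. drive_tool: Moves the arm, as the interface text tells. Its arguments: {"type":"object","properties":{"rows":{"type":"array","items":{"type":"array","items":{"type":"number"}}},"grip_force":{"type":"number"}},"required":["rows"]}

```bash
mkdir -p pics; ls; python3 - <<'E'
from cell import manip
import cv2
print(manip.state()); print(manip.grip_depth)
for n in ["scene","top","wrist"]:
    print(n,manip.camera_params(n))
    p,d=manip.grab_frame(n); cv2.imwrite(f"pics/{n}0.png",p[:,:,::-1])
    import numpy as np; np.savez(f"{n}0.npz",p=p,d=d)
E
```

```text
pics
{'time_s': 0.0, 'joint_positions': array([-5.89519423e+01,  2.05918502e+01,  6.34236332e-01, -1.81350082e-02,
       -7.01339738e+01, -1.65088694e+01]), 'joint_velocities': array([ 0.05733253,  0.00227505,  0.03795899,  0.02369954, -0.08609414,
       -0.02805275]), 'effort': array([ 1.73036959e-03, -5.83326316e+01,  2.93419540e+01,  6.93618715e+00,
       -5.66556235e-03,  1.24916431e-05]), 'eef_pos': array([ 0.16932839, -0.65294028,  0.23036873]), 'tcp_rot': array([ 1.79907343e+02, -9.68292353e-03, -1.65466980e+02]), 'force': array([ 0.55222936, -0.21356356,  0.21756831]), 'wrist_torque': array([ 0.01968913, -0.08915988,  0.01394326]), 'width': 0.08577688305821325}
0.0187
scene {'vfov': 47.94161374778391, 'cx': 312.1099776798199, 'cy': 204.41038475235683, 'xyz': array([1.18180841, 0.47934077, 0.99818425]), 'orientation': array([ 4.05438665e+01, -8.99079246e-02,  1.29378600e+02])}
top {'vfov': 53.32420031285197, 'cx': 321.6459593035574, 'cy': 193.60200831220988, 'xyz': array([0.49007314, 0.00881977, 1.08110279]), 'orientation': array([  3.97319745,  -0.43613562, -89.35283563])}
wrist {'vfov': 63.706617716326726, 'cx': 316.61749484781865, 'cy': 202.53762007668539, 'xyz': array([ 0.10488779, -0.6710697 ,  0.37273164]), 'orientation': array([-1.53498864e+01, -5.97349876e-02,  1.04581244e+02])}
```

View pics/scene0.png

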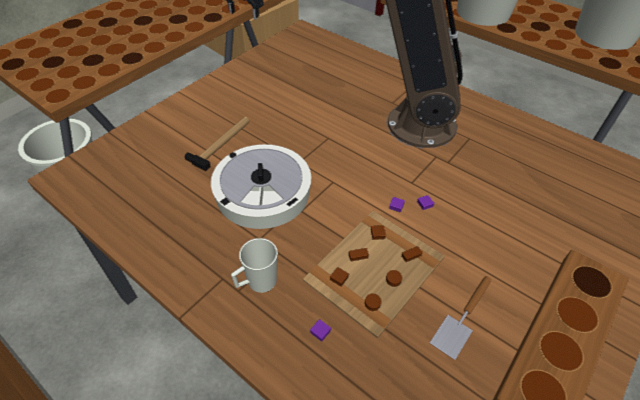

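View pics/top0.png

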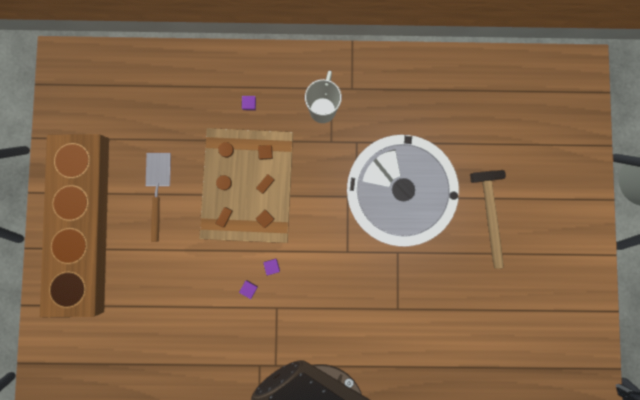

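View pics/wrist0.png

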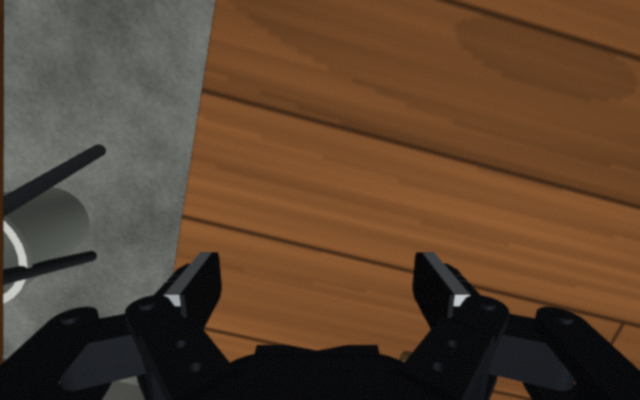

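```bash
cat > h.py <<'E'
import numpy as np, cv2
from scipy.spatial.transform import Rotation as R
from cell import manip
def rot(o): return R.from_euler('xyz',o,degrees=True).as_matrix()
def ray(c,u,v):
    f=200/np.tan(np.radians(c['vfov']/2))
    return rot(c['orientation'])@np.array([(u-c['cx'])/f,-(v-c['cy'])/f,-1.0])
def atz(c,u,v,z):
    r=ray(c,u,v); return c['xyz']+r*(z-c['xyz'][2])/r[2]
def cloud(c,d):
    f=200/np.tan(np.radians(c['vfov']/2)); v,u=np.mgrid[:400,:640]
    p=np.stack([(u-c['cx'])/f*d,-(v-c['cy'])/f*d,-d],-1)
    return p@rot(c['orientation']).T+c['xyz']
def proj(c,p):
    f=200/np.tan(np.radians(c['vfov']/2)); q=rot(c['orientation']).T@(np.array(p)-c['xyz'])
    return c['cx']+f*q[0]/-q[2], c['cy']-f*q[1]/-q[2]
def grab(n,tag):
    c=manip.camera_params(n); p,d=manip.grab_frame(n)
    cv2.imwrite(f"pics/{tag}.png",p[:,:,::-1]); np.savez(f"{tag}.npz",p=p,d=d,**{'c_'+k:v for k,v in c.items()})
    return c,p,d
def brown(p):
    h=cv2.cvtColor(p,cv2.COLOR_RGB2HSV); return h
E
python3 - <<'E'
from h import *
c=manip.camera_params("top"); z=np.load("top0.npz"); p,d=z['p'],z['d']
W=cloud(c,d)
for n,u,v in [("drumgrip",403,190),("r",225,150),("r",223,182),("s",265,152),("s",264,218),("b",265,184),("b",223,216),("mk_sq",408,140),("mk_bar",352,184),("mk_rd",453,196),("jug",323,105),("mallet",488,175),("scraper",157,170),("board",242,180),("table",300,200),("cover",420,160)]:
    print(n,W[v,u].round(4),d[v,u])
a=cv2.resize(p[115:260,335:520],None,fx=4,fy=4,interpolation=cv2.INTER_CUBIC);cv2.imwrite("pics/d.png",a[:,:,::-1])
a=cv2.resize(p[115:255,190:310],None,fx=4,fy=4,interpolation=cv2.INTER_CUBIC);cv2.imwrite("pics/b.png",a[:,:,::-1])
E
```

```text
drumgrip [ 0.5701 -0.2004  0.0939] 0.99180025
r [0.6763 0.2599 0.0306] 1.0591364
r [0.5907 0.2625 0.0317] 1.0520785
s [0.6727 0.1539 0.0282] 1.0620115
s [0.497  0.152  0.0341] 1.0439668
b [0.5867 0.1515 0.0323] 1.0519356
b [0.5011 0.2606 0.0292] 1.0484331
mk_sq [ 0.7027 -0.2202  0.0632] 1.0317312
mk_bar [ 0.5866 -0.0758  0.0625] 1.0233804
mk_rd [ 0.5586 -0.3352  0.0637] 1.0220369
jug [8.095e-01 5.000e-04 4.100e-03] 1.0966449
mallet [ 0.6186 -0.4426  0.0254] 1.0651072
scraper [0.6239 0.4491 0.0035] 1.0813
board [0.5986 0.2163 0.0124] 1.0721927
table [0.5469 0.0599 0.004 ] 1.0781193
cover [ 0.6507 -0.2508  0.0642] 1.0273305
```

View pics/d.png

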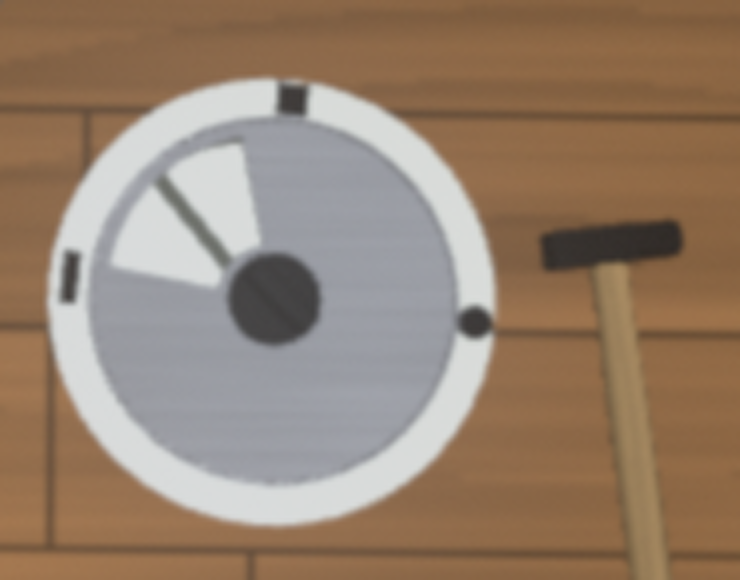

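View pics/b.png

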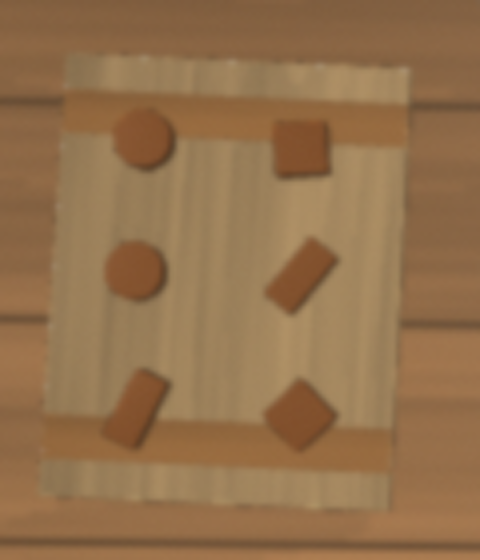

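```bash
cat > m.py <<'E'
from h import *
def tablets(c,p,d=None,zt=0.030,amin=60,poly=None):
    h=cv2.cvtColor(p,cv2.COLOR_RGB2HSV)
    m=((h[...,0]<15)&(h[...,1]>120)&(h[...,2]<150)&(h[...,2]>40)).astype(np.uint8)
    return m
def drum(c,p):
    # world coordinates on a rectified grid at z
    out={}
    return out
def rect(c,p,x0,x1,y0,y1,z,res=0.0005):
    xs=np.arange(x1,x0,-res); ys=np.arange(y1,y0,-res)
    X,Y=np.meshgrid(xs,ys,indexing='ij')
    P=np.stack([X,Y,np.full_like(X,z)],-1)-c['xyz']
    q=P@rot(c['orientation']); f=200/np.tan(np.radians(c['vfov']/2))
    u=(c['cx']+f*q[...,0]/-q[...,2]).astype(np.float32); v=(c['cy']-f*q[...,1]/-q[...,2]).astype(np.float32)
    return cv2.remap(p,u,v,cv2.INTER_CUBIC)
E
python3 - <<'E'
from m import *
c=manip.camera_params("top"); p=np.load("top0.npz")['p']
# drum at z=.06, res .5mm
x1,y1=.73,-.04
a=rect(c,p,.41,x1,-.38,y1,.060)
g=a.min(-1)
w=(g>190).astype(np.uint8)
cs,_=cv2.findContours(w,cv2.RETR_EXTERNAL,cv2.CHAIN_APPROX_NONE); k=max(cs,key=cv2.contourArea)
e=cv2.fitEllipse(k); C=np.array([x1-e[0][1]*.0005,y1-e[0][0]*.0005]); print("drum c",C,"diam",np.array(e[1])*.0005)
a=rect(c,p,.41,x1,-.38,y1,.064); g=a.max(-1)
n,l,s,ce=cv2.connectedComponentsWithStats((g<90).astype(np.uint8))
for i in range(1,n):
    if s[i,4]>200:
        q=np.array([x1-ce[i][1]*.0005,y1-ce[i][0]*.0005]); r=q-C
        print("dark",q.round(4),s[i,4],np.hypot(*r).round(4),np.degrees(np.arctan2(r[1],r[0])).round(2))
w=(a.min(-1)>190)
X,Y=np.mgrid[:a.shape[0],:a.shape[1]]; xx=x1-X*.0005-C[0];yy=y1-Y*.0005-C[1];rr=np.hypot(xx,yy)
s=w&(rr>.045)&(rr<.1); th=np.degrees(np.arctan2(yy[s],xx[s])); print("opening",th.min(),np.percentile(th,[1,50,99]),th.max())
cv2.imwrite("pics/dr.png",a[:,:,::-1])
x1,y1=.75,.32
a=rect(c,p,.44,x1,.08,y1,.030)
m=tablets(c,a); m=cv2.morphologyEx(m,cv2.MORPH_OPEN,np.ones((9,9)))
cv2.imwrite("pics/tm.png",np.hstack([a[:,:,::-1],np.repeat(m[...,None]*255,3,2)]))
cs,_=cv2.findContours(m,cv2.RETR_EXTERNAL,cv2.CHAIN_APPROX_NONE)
for k in cs:
    if cv2.contourArea(k)>1500:
        (u,v),(w,h),an=cv2.minAreaRect(k); bp=cv2.boxPoints(((u,v),(w,h),an))
        e=(bp[1]-bp[0]) if np.linalg.norm(bp[1]-bp[0])>np.linalg.norm(bp[2]-bp[1]) else bp[2]-bp[1]
        print(np.round([x1-v*.0005,y1-u*.0005],4),(np.array([w,h])*.5).round(1),"area mm2",cv2.contourArea(k)/4,"long dir",np.degrees(np.arctan2(-e[0],-e[1])).round(1)%180)
E
```

```text
drum c [ 0.57350183 -0.20592595] diam [0.26732675 0.26896432]
dark [ 0.7036 -0.2192] 951 0.1307 -5.85
dark [ 0.5742 -0.2072] 9892 0.0014 -62.15
dark [ 0.5868 -0.076 ] 580 0.1306 84.17
dark [ 0.5607 -0.336 ] 971 0.1307 -95.62
opening 11.325273382653931 [12.23322407 39.77075164 77.62802806] 78.45184265070782
[0.4933 0.1513] [39.3 39.3] area mm2 1342.0 long dir 133.9
[0.4975 0.2588] [31.1 52.9] area mm2 1280.25 long dir 152.4
[0.5902 0.2622] [37.5 38.5] area mm2 1173.5 long dir 90.0
[0.5883 0.1523] [24.6 49. ] area mm2 1087.125 long dir 141.5
[0.6746 0.1543] [38.9 39.3] area mm2 1353.625 long dir 95.1
[0.6795 0.26  ] [41. 41.] area mm2 1324.375 long dir 0.0
```

View pics/tm.png

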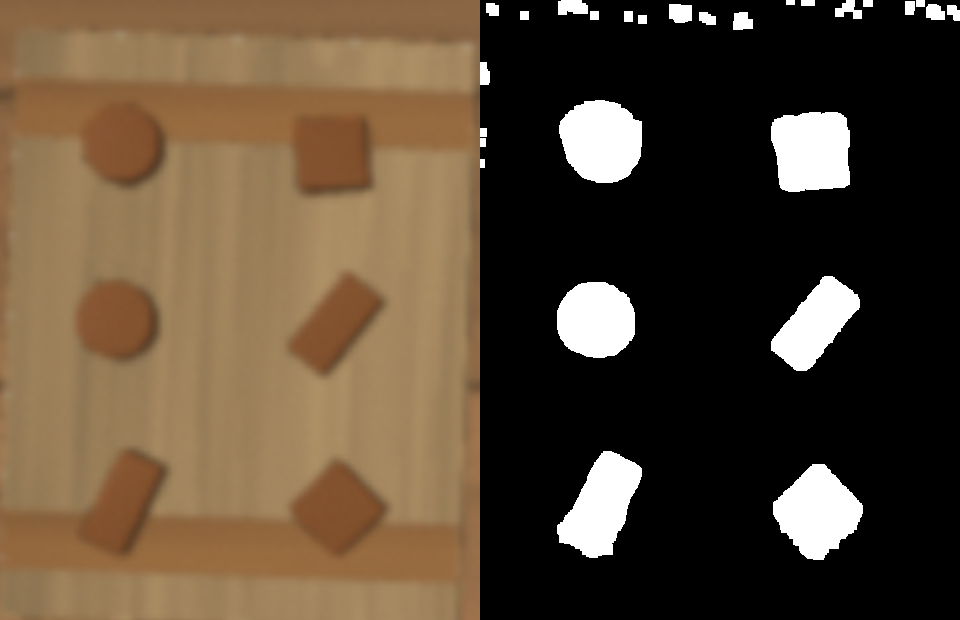

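```bash
cat > plan.py <<'E'
import sys
from h import *
def plan(x,y,z,yaw=None,close=None,vmax=.036):
    s=manip.state(); p=s['eef_pos']; y0=s['tcp_rot'][2]
    d=np.array([x,y,z])-p; dy=0 if yaw is None else (yaw-y0+180)%360-180
    if yaw is not None and len(sys.argv)>6: dy=yaw-y0
    M=rot(s['tcp_rot']); t=M.T@d
    print("t",round(s['time_s'],2),"pos",p.round(4),"rot",s['tcp_rot'].round(2),"w",round(s['width'],4),"F",s['force'].round(1),"j6",s['joint_positions'][5].round(1))
    n=int(np.ceil(np.linalg.norm(d)/vmax)) or 1
    print("tool shift",t.round(4),"n",n,"per row",(t/n).round(4),"turn(tool z)",round(-dy,2),"n",int(np.ceil(abs(dy)/7)))
if __name__=="__main__":
    a=[float(v) for v in sys.argv[1:5]]; plan(*a)
E
python3 plan.py .5735 -.206 .21 -135
```

```text
t 0.15 pos [ 0.1694 -0.653   0.2306] rot [ 1.7993e+02 -1.0000e-02 -1.6546e+02] w 0.0852 F [ 0.8 -0.2 -0.1] j6 -16.5
tool shift [-0.5034  0.3312  0.0209] n 17 per row [-0.0296  0.0195  0.0012] turn(tool z) -30.46 n 5
```

Request:
drive_tool(rows=[[0,-0.03,0.0195,0,0],[0,-0.03,0.0195,0,0],[0,-0.03,0.0195,0,0],[0,-0.03,0.0195,0,0],[0,-0.03,0.0195,0,0],[0,-0.03,0.0195,0,0],[0,-0.03,0.0195,0,0],[0,-0.03,0.0195,0,0],[0,-0.03,0.0195,0,0],[0,-0.03,0.0195,0,0],[0,-0.03,0.0195,0,0],[0,-0.03,0.0195,0,0]])

```text
time_s: 1.15
eef_pos: [0.465, -0.326, 0.226]
tcp_rot: [179.6, -0.2, -166.1]
force: [0.7, 0.2, -0.2]
width: 0.0854
```

Request:
drive_tool(rows=[[0,0,0,0,-6],[0,0,0,0,-6],[0,0,0,0,-6],[0,0,0,0,-6],[0,0,0,0,-6],[0,0,0,0,0]])

```text
time_s: 1.65
eef_pos: [0.4705, -0.318, 0.2245]
tcp_rot: [179.4, 0.1, -134.3]
force: [0.3, 0.7, 0.8]
width: 0.0852
```

```bash
python3 plan.py .5735 -.206 .21 -135
```

```text
t 1.65 pos [ 0.4705 -0.318   0.2245] rot [ 1.7939e+02  6.0000e-02 -1.3428e+02] w 0.0852 F [0.3 0.7 0.8] j6 -29.6
tool shift [-0.152   0.0043  0.0147] n 5 per row [-0.0304  0.0009  0.0029] turn(tool z) 0.72 n 1
```

Request:
drive_tool(rows=[[0,-0.03,0.001,0.003,0],[0,-0.03,0.001,0.003,0],[0,-0.03,0.001,0.003,0],[0,-0.03,0.001,0.003,0],[0,-0.03,0.001,0.003,0.7],[0,0,0,0,0]])

```text
time_s: 2.15
eef_pos: [0.5747, -0.2049, 0.2088]
tcp_rot: [179.4, 0.0, -136.6]
force: [-0.5, -1.3, 0.4]
width: 0.0856
```

```bash
python3 - <<'E'
from h import *
grab("wrist","w1")
E
python3 plan.py .5735 -.206 .12 -135
```

```text
t 2.2 pos [ 0.5734 -0.2059  0.2089] rot [ 1.7935e+02 -1.0000e-02 -1.3658e+02] w 0.0857 F [-0.5  0.2 -1.1] j6 -44.7
tool shift [ 0.     -0.0012  0.0889] n 3 per row [ 0.     -0.0004  0.0296] turn(tool z) -1.58 n 1
```

View pics/w1.png

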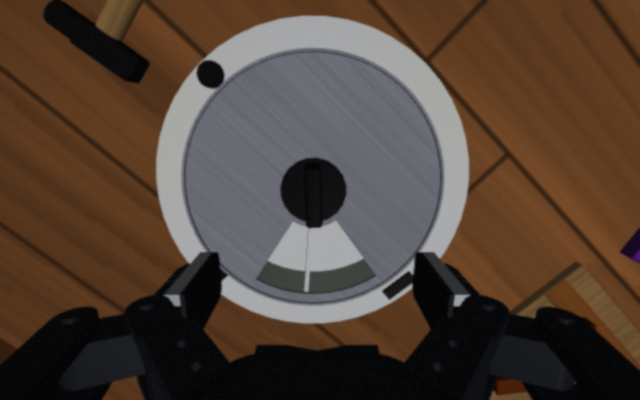

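```bash
python3 - <<'E'
from m import *
z=np.load("w1.npz"); c={k[2:]:z[k] for k in z.files if k[:2]=='c_'}; c={k:(v if v.ndim else float(v)) for k,v in c.items()}
p=z['p']; x1,y1=.73,-.04
a=rect(c,p,.41,x1,-.38,y1,.064)
def ax(u,v,z): return atz(c,u,v,z).round(4)
print(ax(313.5,163,.097),ax(313.5,226,.097),"mid",ax(313.5,194.5,.097))
print("marks",ax(210,75,.064),ax(398,286,.064))
a=rect(c,p,.53,.62,-.25,-.16,.097,.00025); a=cv2.convertScaleAbs(a,alpha=2.5,beta=0); cv2.imwrite("pics/g.png",cv2.resize(a,None,fx=1.5,fy=1.5)[:,:,::-1])
# circle on cover/flange edge
for lab,zz,th in (("flange",.06,95),):
    b=rect(c,p,.41,x1,-.38,y1,zz); m=((b.min(-1)>120)).astype(np.uint8)
    cs,_=cv2.findContours(m,cv2.RETR_EXTERNAL,cv2.CHAIN_APPROX_NONE);k=max(cs,key=cv2.contourArea);e=cv2.fitEllipse(cv2.convexHull(k)); print(x1-e[0][1]*.0005,y1-e[0][0]*.0005,e[1][0]/2,e[1][1]/2)
cv2.imwrite("pics/dr.png",b[:,:,::-1])
E
```

```text
[ 0.5543 -0.2273  0.097 ] [ 0.5928 -0.1911  0.097 ] mid [ 0.573  -0.2097  0.097 ]
marks [ 0.5635 -0.3368  0.064 ] [ 0.5897 -0.0781  0.064 ]
0.5490702514648438 -0.2086683807373047 230.68601989746094 272.2464294433594
```

View pics/g.png

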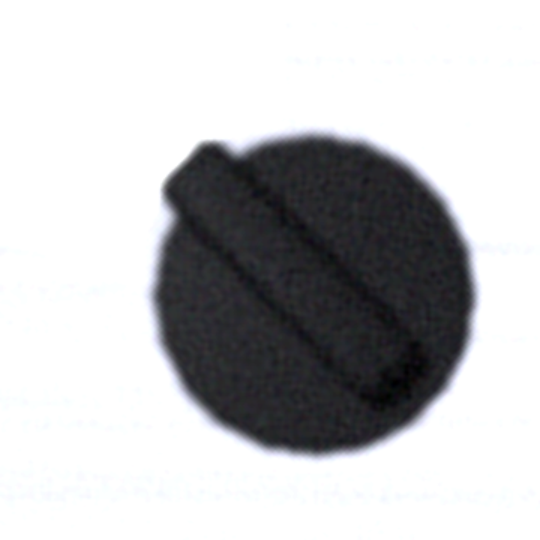

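Request:
drive_tool(rows=[[0,0,0,0.033,-1.5],[0,0,0,0.033,0],[0,0,0,0.033,0],[0,0,0,0,0]], grip_force=40)

```text
time_s: 2.53
eef_pos: [0.5737, -0.206, 0.1097]
tcp_rot: [179.6, 0.2, -135.6]
force: [-1.3, -0.5, -1.3]
width: 0.0854
```

```bash
python3 plan.py .574 -.2075 .076 -135
```

```text
t 2.53 pos [ 0.5737 -0.206   0.1097] rot [ 179.62    0.21 -135.57] w 0.0854 F [-1.3 -0.5 -1.3] j6 -43.6
tool shift [ 0.001  -0.0015  0.0336] n 1 per row [ 0.001  -0.0015  0.0336] turn(tool z) -0.57 n 1
```

Request:
drive_tool(rows=[[0,0,-0.0015,0.017,-0.5],[0,0,0,0.0166,0],[0,0,0,0,0]])

```text
time_s: 2.78
eef_pos: [0.5741, -0.2091, 0.0777]
tcp_rot: [179.6, 0.1, -135.4]
force: [-0.3, -0.3, -1.1]
width: 0.0854
```

```bash
python3 plan.py .574 -.2075 .076 -135;python3 -c "
from cell import manip;print(manip.state()['joint_positions'].round(1))"
```

```text
t 2.78 pos [ 0.5741 -0.2091  0.0777] rot [ 1.7964e+02  1.3000e-01 -1.3544e+02] w 0.0854 F [-0.3 -0.3 -1.1] j6 -43.2
tool shift [-0.0011  0.0012  0.0017] n 1 per row [-0.0011  0.0012  0.0017] turn(tool z) -0.44 n 1
[ -1.9  22.6 -18.1  -0.4 -49.5 -43.2]
```

Request:
drive_tool(rows=[[150,0,0.001,0.001,0],[255,0,0,0,0],[255,0,0,0,0],[255,0,0,0,0],[255,0,0,0,0],[255,0,0,0,0],[255,0,0,0,0],[255,0,0,0,0]], grip_force=40)

```text
time_s: 3.45
eef_pos: [0.5738, -0.2082, 0.0848]
tcp_rot: [179.8, 0.4, -135.7]
force: [1.5, -4.5, -7.5]
width: 0.0128
```

Request:
drive_tool(rows=[[255,0,0,-0.001,0],[255,0,0,0,-6],[255,0,0,0,-6],[255,0,0,0,-6],[255,0,0,0,-6],[255,0,0,0,-6],[255,0,0,0,-6],[255,0,0,0,-3],[255,0,0,0,0]])

```text
time_s: 4.2
eef_pos: [0.5756, -0.209, 0.0848]
tcp_rot: [-179.8, 0.4, -95.0]
force: [1.0, -0.0, -3.1]
width: 0.0128
```

```bash
python3 plan.py .574 -.2075 .084 -95.8; python3 - <<'E'
from h import *
grab("wrist","w2")
E
```

```text
t 4.2 pos [ 0.5756 -0.209   0.0848] rot [-179.84    0.41  -94.98] w 0.0128 F [ 1.  -0.  -3.1] j6 -2.7
tool shift [-0.0014  0.0017  0.0008] n 1 per row [-0.0014  0.0017  0.0008] turn(tool z) 0.82 n 1
```

View pics/w2.png

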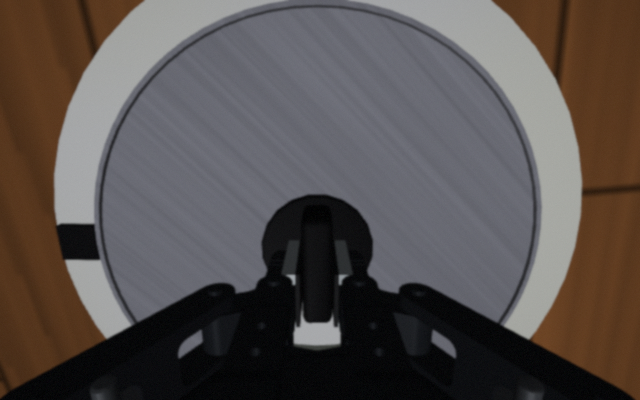

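Request:
drive_tool(rows=[[60,0,0,0,0],[60,0,0,0,0],[60,0,0,0,0],[60,0,0,-0.03,0],[60,0,0,-0.04,0],[60,0,0,-0.04,0],[60,0,0,0,0]], grip_force=20)

```text
time_s: 4.83
eef_pos: [0.574, -0.2104, 0.1982]
tcp_rot: [179.9, 0.3, -95.7]
force: [1.5, -1.4, 1.5]
width: 0.065
```

```bash
python3 - <<'E'
from m import *
c,p,d=grab("top","t2")
C=np.array([.5740,-.2070]);x1,y1=.73,-.04
a=rect(c,p,.41,x1,-.38,y1,.064);cv2.imwrite("pics/dr2.png",a[:,:,::-1])
E
echo bar1; python3 plan.py .5883 .1523 .20 -128.5
echo bar2;  python3 plan.py .499 .2585 .20 -117.6
```

```text
bar1
t 4.88 pos [ 0.5727 -0.2097  0.1949] rot [179.69   0.39 -95.74] w 0.0653 F [0.6 0.6 0.7] j6 -3.5
tool shift [-0.3618  0.0207 -0.0026] n 11 per row [-0.0329  0.0019 -0.0002] turn(tool z) 32.76 n 5
bar2
t 4.88 pos [ 0.5727 -0.2097  0.1949] rot [179.69   0.39 -95.74] w 0.0653 F [0.6 0.6 0.7] j6 -3.5
tool shift [-0.4585  0.1202 -0.0013] n 14 per row [-0.0328  0.0086 -0.0001] turn(tool z) 21.86 n 4
```

View pics/dr2.png

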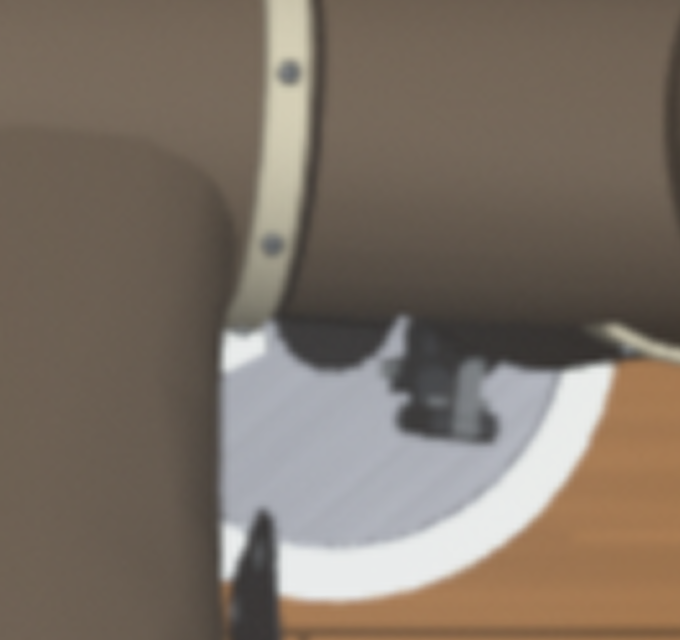

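Request:
drive_tool(rows=[[60,-0.033,0.002,0,0],[60,-0.033,0.002,0,0],[60,-0.033,0.002,0,0],[60,-0.033,0.002,0,0],[60,-0.033,0.002,0,0],[60,-0.033,0.002,0,0],[60,-0.033,0.002,0,0],[60,-0.033,0.002,0,0],[60,-0.033,0.002,0,0],[60,-0.033,0.002,0,0],[60,-0.033,0.002,0,0],[60,0,0,0,0]])

```text
time_s: 5.88
eef_pos: [0.589, 0.1674, 0.1969]
tcp_rot: [179.9, 0.5, -96.8]
force: [-0.8, -1.1, 0.4]
width: 0.0651
```

Request:
drive_tool(rows=[[60,0,0,0,-7],[60,0,0,0,-7],[60,0,0,0,-7],[60,0,0,0,-7],[60,0,0,0,-7],[60,0,0,0,-7],[60,0,0,0,-7],[60,0,0,0,-7],[60,0,0,0,0]])

```text
time_s: 6.63
eef_pos: [0.5868, 0.171, 0.1923]
tcp_rot: [-179.9, 0.4, -39.2]
force: [0.7, -0.2, 0.4]
width: 0.0654
```

```bash
python3 plan.py .5883 .1523 .15 -38.5; python3 - <<'E'
from h import *
grab("wrist","w3"); grab("top","t3")
E
```

```text
t 6.63 pos [0.5868 0.171  0.1923] rot [-179.85    0.39  -39.2 ] w 0.0654 F [ 0.7 -0.2  0.4] j6 16.7
tool shift [0.0132 0.0137 0.0422] n 2 per row [0.0066 0.0068 0.0211] turn(tool z) -0.7 n 1
```

View pics/w3.png

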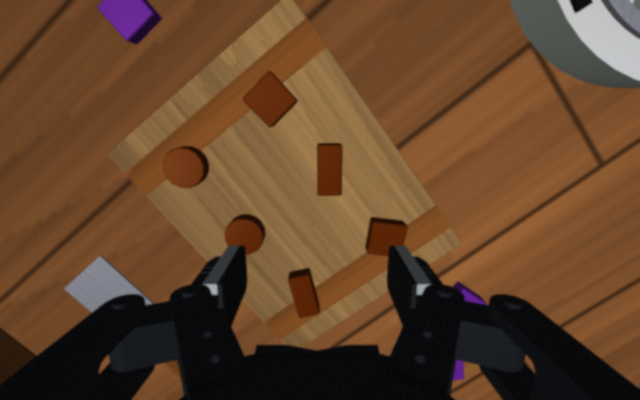

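View pics/t3.png

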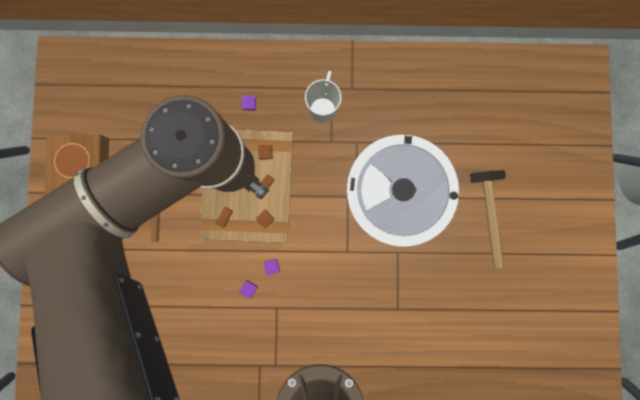

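```bash
cat >> m.py <<'E'
def load(tag):
    z=np.load(tag+".npz"); c={k[2:]:z[k] for k in z.files if k[:2]=='c_'}
    return {k:(v if v.ndim else float(v)) for k,v in c.items()},z['p'],z['d']
def opening(tag,C=(.574,-.207)):
    c,p,_=load(tag); x1,y1=.73,-.04; a=rect(c,p,.41,x1,-.38,y1,.064)
    X,Y=np.mgrid[:a.shape[0],:a.shape[1]]; xx=x1-X*.0005-C[0];yy=y1-Y*.0005-C[1];rr=np.hypot(xx,yy)
    s=(a.min(-1)>190)&(rr>.045)&(rr<.1); t=np.degrees(np.arctan2(yy[s],xx[s])); m=np.degrees(np.angle(np.exp(1j*np.radians(t)).mean())); t=(t-m+180)%360-180
    lo,hi=np.percentile(t,[1.5,98.5]); print("opening mid",round(m+(lo+hi)/2,1),"width",round(hi-lo,1))
def tabs(tag,vmax=150,hmax=15):
    c,p,_=load(tag); x1,y1=.75,.32; a=rect(c,p,.44,x1,.08,y1,.030)
    cv2.imwrite(f"pics/{tag}r.png",a[:,:,::-1])
    h=cv2.cvtColor(a,cv2.COLOR_RGB2HSV)
    m=((h[...,0]<hmax)&(h[...,1]>120)&(h[...,2]<vmax)&(h[...,2]>30)).astype(np.uint8)
    m=cv2.morphologyEx(m,cv2.MORPH_OPEN,np.ones((9,9))); cs,_=cv2.findContours(m,cv2.RETR_EXTERNAL,cv2.CHAIN_APPROX_NONE)
    for k in cs:
      if 1500<cv2.contourArea(k)<9000:
        (u,v),(w,h),an=cv2.minAreaRect(k); bp=cv2.boxPoints(((u,v),(w,h),an))
        e=(bp[1]-bp[0]) if np.linalg.norm(bp[1]-bp[0])>np.linalg.norm(bp[2]-bp[1]) else bp[2]-bp[1]
        print(np.round([x1-v*.0005,y1-u*.0005],4),(np.array([w,h])*.5).round(1),"area",cv2.contourArea(k)/4,"long",np.degrees(np.arctan2(-e[0],-e[1])).round(1)%180)
E
python3 - <<'E'
from m import *
opening("t3"); tabs("w3",110)
E
```

```text
opening mid 85.9 width 65.6
[0.5007 0.1503] [39.1 39.9] area 1225.25 long 133.5
[0.5023 0.2566] [28.8 52.9] area 1311.0 long 151.4
[0.5938 0.2586] [39.7 37. ] area 1123.75 long 20.199997
[0.5913 0.1514] [23.7 50.1] area 1119.375 long 141.2
[0.6756 0.1532] [36.6 36.7] area 1272.25 long 94.6
```

View pics/w3r.png

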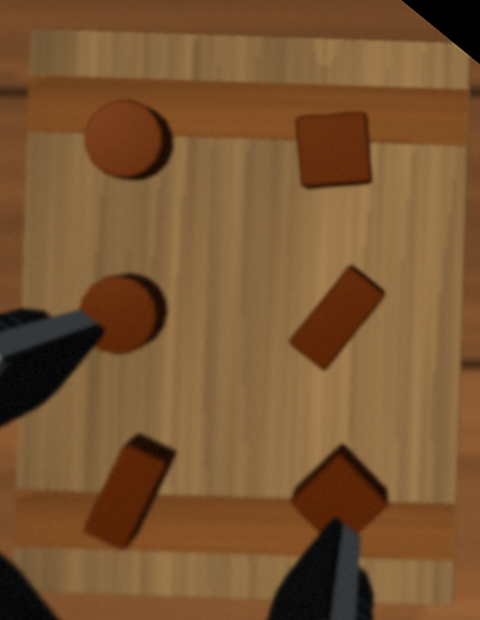

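```bash
python3 plan.py .590 .1515 .06 -38.7
```

```text
t 6.73 pos [0.5868 0.171  0.1924] rot [-179.86    0.39  -39.75] w 0.0654 F [ 0.5 -0.1 -0.9] j6 16.2
tool shift [0.0158 0.0133 0.1323] n 4 per row [0.004  0.0033 0.0331] turn(tool z) -1.05 n 1
```

Request:
drive_tool(rows=[[60,0.004,0.0033,0.033,-1],[60,0.004,0.0033,0.033,0],[60,0.004,0.0033,0.033,0],[60,0.004,0.0033,0.033,0],[60,0,0,0,0]])

```text
time_s: 7.15
eef_pos: [0.5936, 0.1524, 0.0597]
tcp_rot: [-179.3, 0.2, -40.0]
force: [-0.9, -0.3, -0.5]
width: 0.0652
```

```bash
python3 plan.py .590 .1515 .018 -38.7;python3 - <<'E'
from h import *
grab("wrist","w4")
E
```

```text
t 7.15 pos [0.5936 0.1524 0.0597] rot [-179.32    0.18  -40.03] w 0.0652 F [-0.9 -0.3 -0.5] j6 17.9
tool shift [-0.002   0.0035  0.0417] n 2 per row [-0.001   0.0017  0.0208] turn(tool z) -1.33 n 1
```

View pics/w4.png

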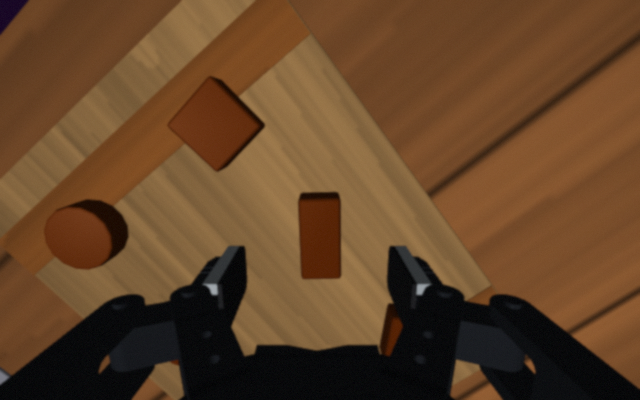

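Request:
drive_tool(rows=[[60,-0.001,0.0015,0.02,-1.3],[60,-0.001,0,0.018,0],[60,0,0,0,0]])

```text
time_s: 7.45
eef_pos: [0.5971, 0.1559, 0.0301]
tcp_rot: [-178.8, -0.2, -39.0]
force: [-0.4, -0.0, 0.2]
width: 0.0653
```

```bash
python3 plan.py .590 .1515 .018 -38.7
```

```text
t 7.45 pos [0.5971 0.1559 0.0301] rot [-178.83   -0.18  -38.95] w 0.0653 F [-0.4 -0.   0.2] j6 18.7
tool shift [-0.0028  0.0081  0.012 ] n 1 per row [-0.0028  0.0081  0.012 ] turn(tool z) -0.25 n 1
```

Request:
drive_tool(rows=[[60,-0.003,0.008,0.011,0]])

```text
time_s: 7.53
eef_pos: [0.5934, 0.1537, 0.0228]
tcp_rot: [-178.5, -0.4, -39.0]
force: [1.1, 0.7, 0.3]
width: 0.0655
```

```bash
python3 plan.py .590 .1515 .018 -38.7
```

```text
t 7.53 pos [0.5934 0.1537 0.0228] rot [-178.53   -0.36  -38.96] w 0.0655 F [1.1 0.7 0.3] j6 18.5
tool shift [-0.0013  0.004   0.0047] n 1 per row [-0.0013  0.004   0.0047] turn(tool z) -0.26 n 1
```

Request:
drive_tool(rows=[[60,-0.0015,0.0045,0.005,0],[60,0,0.001,0.001,0]])

```text
time_s: 7.7
eef_pos: [0.5893, 0.1511, 0.0193]
tcp_rot: [-178.4, -0.4, -39.1]
force: [0.3, 0.2, 0.1]
width: 0.0653
```

```bash
python3 plan.py .590 .1515 .018 -38.7
```

```text
t 7.7 pos [0.5893 0.1511 0.0193] rot [-178.42   -0.41  -39.08] w 0.0653 F [0.3 0.2 0.1] j6 18.4
tool shift [ 0.0002 -0.0007  0.0014] n 1 per row [ 0.0002 -0.0007  0.0014] turn(tool z) -0.38 n 1
```

Request:
drive_tool(rows=[[140,0,0,0.002,0],[165,0,0,0,0],[180,0,0,0,0],[200,0,0,0,0],[220,0,0,0,0],[220,0,0,0,0]], grip_force=20)

```text
time_s: 8.2
eef_pos: [0.5933, 0.1533, 0.0238]
tcp_rot: [-178.0, -0.6, -39.1]
force: [-0.6, 0.2, -0.2]
width: 0.0232
```

```bash
python3 plan.py .590 .1515 .18 -95.8
```

```text
t 8.2 pos [0.5933 0.1533 0.0238] rot [-177.96   -0.62  -39.13] w 0.0232 F [-0.6  0.2 -0.2] j6 18.2
tool shift [ 0.0003 -0.0021 -0.1562] n 5 per row [ 0.0001 -0.0004 -0.0312] turn(tool z) 56.67 n 9
```

Request:
drive_tool(rows=[[220,0,0,-0.01,0],[220,0,0,-0.02,0],[220,0,0,-0.03,0],[220,0,0,-0.03,0],[220,0,0,-0.03,0],[220,0,0,-0.02,0]])

```text
time_s: 8.7
eef_pos: [0.5854, 0.1481, 0.166]
tcp_rot: [-178.7, -0.4, -39.2]
force: [0.6, 1.0, -0.5]
width: 0.0233
```

```bash
python3 plan.py .5815 -.132 .16 -95.8; python3 - <<'E'
from h import *
grab("wrist","w5")
E
```

```text
t 8.7 pos [0.5854 0.1481 0.166 ] rot [-178.68   -0.36  -39.17] w 0.0233 F [ 0.6  1.  -0.5] j6 18.2
tool shift [0.1739 0.2197 0.002 ] n 8 per row [0.0217 0.0275 0.0002] turn(tool z) 56.63 n 9
```

View pics/w5.png

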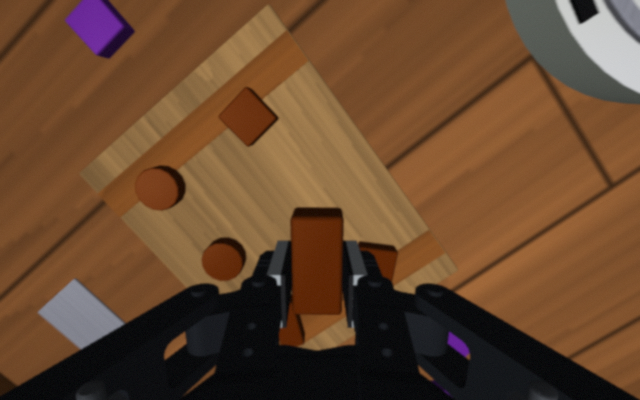

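Request:
drive_tool(rows=[[220,0.011,0.014,0,0],[220,0.022,0.0275,0,0],[220,0.022,0.0275,0,0],[220,0.022,0.0275,0,0],[220,0.022,0.0275,0,0],[220,0.022,0.0275,0,0],[220,0.022,0.0275,0,0],[220,0.018,0.022,0,0],[220,0.01,0.014,0,0],[220,0,0,0,0]])

```text
time_s: 9.58
eef_pos: [0.5857, -0.1352, 0.175]
tcp_rot: [-177.8, -0.9, -38.8]
force: [0.5, 0.5, -0.2]
width: 0.0231
```

Request:
drive_tool(rows=[[220,0,0,0,7],[220,0,0,0,7],[220,0,0,0,7],[220,0,0,0,7],[220,0,0,0,7],[220,0,0,0,7],[220,0,0,0,7],[220,0,0,0,7],[220,0,0,0,0]])

```text
time_s: 10.33
eef_pos: [0.5839, -0.1348, 0.178]
tcp_rot: [-178.1, 1.4, -96.4]
force: [-1.0, -0.2, 0.6]
width: 0.0231
```

```bash
python3 plan.py .5815 -.132 .09 -95.8; python3 - <<'E'
from h import *
grab("wrist","w6")
E
```

```text
t 10.33 pos [ 0.5839 -0.1348  0.178 ] rot [-178.08    1.42  -96.37] w 0.0231 F [-1.  -0.2  0.6] j6 -10.8
tool shift [-0.0004  0.0057  0.0879] n 3 per row [-0.0001  0.0019  0.0293] turn(tool z) -0.57 n 1
```

View pics/w6.png

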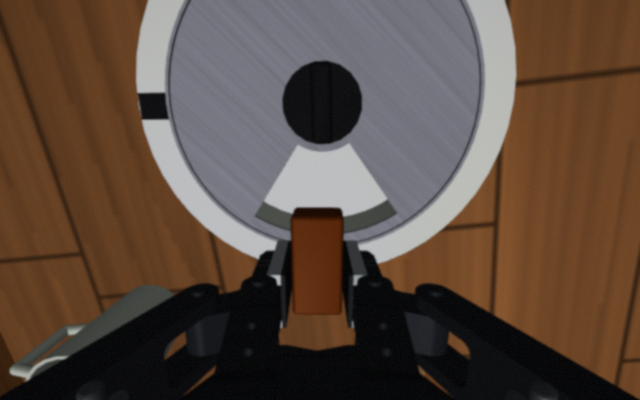

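Request:
drive_tool(rows=[[220,0,0.002,0.029,0],[220,0,0.002,0.029,0],[220,0,0.002,0.029,0],[220,0,0,0.004,0],[220,0,0,0,0]])

```text
time_s: 10.8
eef_pos: [0.5839, -0.1312, 0.0883]
tcp_rot: [-177.6, 1.4, -94.6]
force: [0.3, 0.1, -0.6]
width: 0.0232
```

```bash
python3 plan.py .5815 -.132 .082 -95.8
```

```text
t 10.8 pos [ 0.5839 -0.1312  0.0883] rot [-177.63    1.37  -94.56] w 0.0232 F [ 0.3  0.1 -0.6] j6 -9.1
tool shift [0.0012 0.0025 0.0062] n 1 per row [0.0012 0.0025 0.0062] turn(tool z) 1.24 n 1
```

Request:
drive_tool(rows=[[220,0.001,0.003,0.006,1],[220,0,0,0.003,0],[100,0,0,0,0],[60,0,0,0,0],[60,0,0,0,0],[60,0,0,-0.01,0],[60,0,0,-0.03,0],[60,0,0,-0.035,0],[60,0,0,0,0]])

```text
time_s: 11.55
eef_pos: [0.5802, -0.1338, 0.164]
tcp_rot: [-177.3, 1.3, -95.2]
force: [1.6, -0.1, 0.4]
width: 0.0653
```

```bash
python3 plan.py .499 .258 .17 -28; python3 - <<'E'
from h import *
grab("wrist","w7")
E
```

```text
t 11.55 pos [ 0.5802 -0.1338  0.164 ] rot [-177.33    1.33  -95.23] w 0.0653 F [ 1.6 -0.1  0.4] j6 -10.0
tool shift [-0.3828  0.1166 -0.0025] n 12 per row [-0.0319  0.0097 -0.0002] turn(tool z) -67.23 n 10
```

View pics/w7.png

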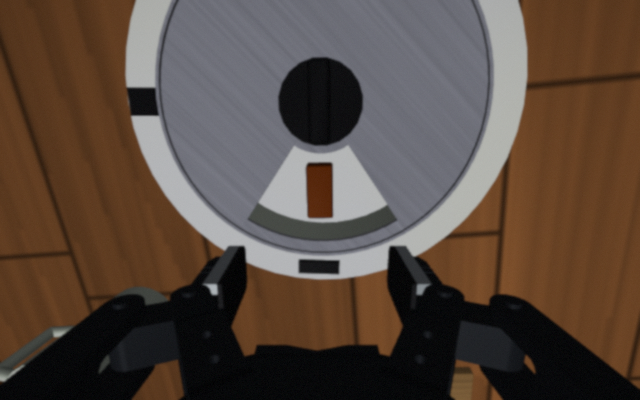

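Request:
drive_tool(rows=[[60,-0.032,0.0097,0,0],[60,-0.032,0.0097,0,0],[60,-0.032,0.0097,0,0],[60,-0.032,0.0097,0,0],[60,-0.032,0.0097,0,0],[60,-0.032,0.0097,0,0],[60,-0.032,0.0097,0,0],[60,-0.032,0.0097,0,0],[60,-0.032,0.0097,0,0],[60,-0.032,0.0097,0,0],[60,-0.032,0.0097,0,0],[60,0,0,0,0]])

```text
time_s: 12.6
eef_pos: [0.5047, 0.241, 0.1757]
tcp_rot: [-176.7, 1.8, -95.6]
force: [0.5, -0.3, -0.2]
width: 0.0655
```

Request:
drive_tool(rows=[[60,0,0,0,-6.7],[60,0,0,0,-6.7],[60,0,0,0,-6.7],[60,0,0,0,-6.7],[60,0,0,0,-6.7],[60,0,0,0,-6.7],[60,0,0,0,-6.7],[60,0,0,0,-6.7],[60,0,0,0,-6.7],[60,0,0,0,-6.7],[60,0,0,0,0]])

```text
time_s: 13.52
eef_pos: [0.5035, 0.2447, 0.1812]
tcp_rot: [-176.8, -2.7, -25.0]
force: [-0.4, 0.3, -0.2]
width: 0.0652
```

```bash
python3 - <<'E'
from m import *
grab("wrist","w8"); tabs("w8",110)
E
python3 plan.py .500 .258 .06 -28; 
```

```text
[0.4986 0.1523] [39.7 36.9] area 1347.75 long 43.899994
[0.5018 0.2577] [27.  52.1] area 1227.25 long 151.2
[0.592 0.261] [39. 39.] area 1180.5 long 0.0
[0.6768 0.2598] [40.7 34.5] area 1117.625 long 64.1
t 13.57 pos [0.5036 0.2447 0.1813] rot [-176.78   -2.64  -25.39] w 0.0654 F [ 0.6  0.5 -0.5] j6 16.6
tool shift [-0.0145 -0.0037  0.1212] n 4 per row [-0.0036 -0.0009  0.0303] turn(tool z) 2.61 n 1
```

View pics/w8.png

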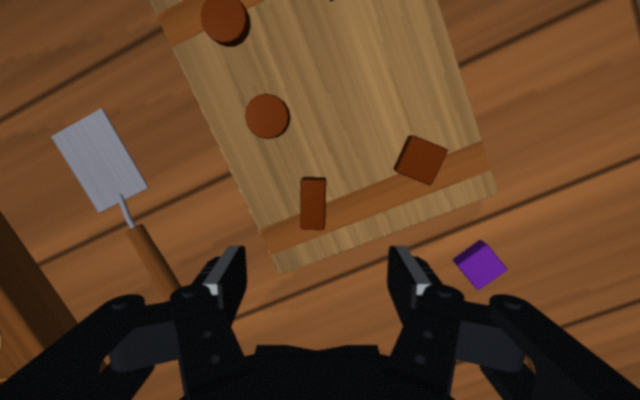

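View pics/w8r.png

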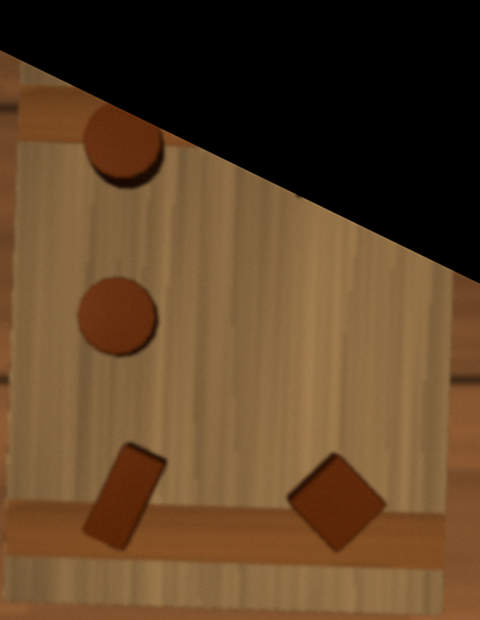

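```bash
cat > tilt.py <<'E'
from h import *
s=manip.state(); print("t",round(s['time_s'],2),"pos",s['eef_pos'].round(4),"yaw",s['tcp_rot'][2].round(1),"tilt xy deg",np.degrees(rot(s['tcp_rot'])[:2,2]).round(2),"w",round(s['width'],4),"j",s['joint_positions'].round(2))
E
python3 tilt.py
```

```text
t 13.57 pos [0.5036 0.2447 0.1813] yaw -25.4 tilt xy deg [3.76 1.78] w 0.0654 j [ 47.04   9.52 -22.22   1.89 -54.41  16.59]
```

Request:
drive_tool(rows=[[60,0,0,0,0],[60,0,0,0,0],[60,0,0,0,0],[60,0,0,0,0],[60,0,0,0,0],[60,0,0,0,0]])

```text
time_s: 14.07
eef_pos: [0.5036, 0.2446, 0.182]
tcp_rot: [-176.7, -2.6, -26.2]
force: [0.1, 0.0, -0.1]
width: 0.0658
```

```bash
python3 tilt.py
```

```text
t 14.07 pos [0.5036 0.2446 0.182 ] yaw -26.2 tilt xy deg [3.79 1.81] w 0.0658 j [ 47.02   9.45 -22.2    1.89 -54.45  15.8 ]
```

Request:
drive_tool(rows=[[60,0,0,-0.04,0],[60,0,0,-0.04,0],[60,0,0,-0.04,0],[60,0,0,0,0]])

```text
time_s: 14.4
eef_pos: [0.4943, 0.2391, 0.3032]
tcp_rot: [-177.2, -2.5, -26.3]
force: [1.6, -0.9, 1.1]
width: 0.0652
```

```bash
python3 tilt.py
```

```text
t 14.4 pos [0.4943 0.2391 0.3032] yaw -26.3 tilt xy deg [3.47 1.44] w 0.0652 j [ 47.39   3.95 -12.15   1.67 -70.49  15.83]
```

Request:
drive_tool(rows=[[60,0,0,0.04,0],[60,0,0,0.04,0],[60,0,0,0.04,0],[60,0,0,0,0]])

```text
time_s: 14.73
eef_pos: [0.5056, 0.2457, 0.1881]
tcp_rot: [-176.2, -2.8, -26.4]
force: [-1.3, -1.6, -0.9]
width: 0.0655
```

```bash
python3 tilt.py
```

```text
t 14.73 pos [0.5056 0.2457 0.1881] yaw -26.4 tilt xy deg [4.22 2.17] w 0.0655 j [ 46.99   9.04 -21.92   1.97 -54.58  15.58]
```

Request:
drive_tool(rows=[[60,0,0,0,0],[60,0,0,0,0],[60,0,0,-0.04,0],[60,0,0,-0.04,0],[60,0,0,-0.04,0],[60,0,0,0,0],[60,0,0,0,0]])

```text
time_s: 15.32
eef_pos: [0.4982, 0.241, 0.3234]
tcp_rot: [-176.0, -3.1, -26.5]
force: [-0.2, -0.4, -1.7]
width: 0.0652
```

```bash
python3 tilt.py
```

```text
t 15.32 pos [0.4982 0.241  0.3234] yaw -26.5 tilt xy deg [4.57 2.23] w 0.0652 j [ 47.42   3.04 -10.78   1.96 -71.45  15.68]
```

Request:
drive_tool(rows=[[60,0,0,0.01,0],[60,0,0,0.01,0],[60,0,0,0.01,0],[60,0,0,0.01,0],[60,0,0,0.01,0],[60,0,0,0.01,0],[60,0,0,0.01,0],[60,0,0,0.01,0],[60,0,0,0.01,0],[60,0,0,0.01,0],[60,0,0,0.01,0],[60,0,0,0,0]])

```text
time_s: 16.32
eef_pos: [0.5079, 0.2451, 0.2042]
tcp_rot: [-175.9, -3.2, -26.5]
force: [0.1, 0.4, -0.5]
width: 0.0655
```

```bash
python3 tilt.py
```

```text
t 16.32 pos [0.5079 0.2451 0.2042] yaw -26.5 tilt xy deg [4.64 2.24] w 0.0655 j [ 46.94   8.18 -20.84   2.24 -56.19  15.52]
```

Request:
drive_tool(rows=[[60,0.04,0,0,0],[60,0.04,0,0,0],[60,0.04,0,0,0],[60,0.04,0,0,0],[60,0,0,0,0],[60,0,0,0,0]])

```text
time_s: 16.82
eef_pos: [0.6575, 0.1726, 0.2123]
tcp_rot: [-175.9, -3.2, -26.1]
force: [-0.1, 0.4, -0.2]
width: 0.0655
```

```bash
python3 tilt.py
```

```text
t 16.82 pos [0.6575 0.1726 0.2123] yaw -26.1 tilt xy deg [4.68 2.22] w 0.0655 j [ 31.41  18.64  -5.1    0.62 -61.1   32.35]
```

Request:
drive_tool(rows=[[60,-0.04,0,0,0],[60,-0.04,0,0,0],[60,-0.04,0,0,0],[60,-0.04,0,0,0],[60,0,0,0,0],[60,0,0,0,0]])

```text
time_s: 17.32
eef_pos: [0.5092, 0.2438, 0.2004]
tcp_rot: [-176.0, -3.3, -26.3]
force: [0.7, 0.4, 0.9]
width: 0.0653
```

```bash
python3 tilt.py
```

```text
t 17.32 pos [0.5092 0.2438 0.2004] yaw -26.3 tilt xy deg [4.67 2.12] w 0.0653 j [ 46.81   8.43 -21.12   2.36 -55.73  15.76]
```

Request:
drive_tool(rows=[[60,0,0,-0.04,0],[60,0,0,-0.035,0],[60,0,0,-0.025,0],[60,0,0,-0.015,0],[60,0,0,-0.01,0],[60,0,0,-0.005,0],[60,0,0,0,0]])

```text
time_s: 17.9
eef_pos: [0.4973, 0.2387, 0.3378]
tcp_rot: [-175.9, -3.3, -26.1]
force: [-0.1, -0.2, -1.0]
width: 0.0651
```

```bash
python3 tilt.py
```

```text
t 17.9 pos [0.4973 0.2387 0.3378] yaw -26.1 tilt xy deg [4.77 2.21] w 0.0651 j [ 47.45   2.46  -9.66   2.12 -73.04  16.03]
```

Request:
drive_tool(rows=[[60,0,0,0.01,0],[60,0,0,0.01,0],[60,0,0,0.01,0],[60,0,0,0.01,0],[60,0,0,0.01,0],[60,0,0,0.01,0],[60,0,0,0.01,0],[60,0,0,0.01,0],[60,0,0,0.01,0],[60,0,0,0.01,0],[60,0,0,0.01,0],[60,0,0,0,0]])

```text
time_s: 18.9
eef_pos: [0.5049, 0.2407, 0.2089]
tcp_rot: [-176.5, -3.0, -26.2]
force: [-0.7, -0.2, -0.6]
width: 0.0652
```

```bash
python3 tilt.py
```

```text
t 18.9 pos [0.5049 0.2407 0.2089] yaw -26.2 tilt xy deg [4.26 1.8 ] w 0.0652 j [ 46.87   7.82 -20.57   2.23 -57.4   15.92]
```

Request:
drive_tool(rows=[[60,0,0,-0.005,0],[60,0,0,-0.01,0],[60,0,0,-0.02,0],[60,0,0,-0.03,0],[60,0,0,-0.04,0],[60,0,0,0,0],[60,0,0,0,0]])

```text
time_s: 19.48
eef_pos: [0.4973, 0.237, 0.3246]
tcp_rot: [-176.4, -3.2, -26.2]
force: [-0.7, 0.6, -0.6]
width: 0.0651
```

```bash
python3 tilt.py
```

```text
t 19.48 pos [0.4973 0.237  0.3246] yaw -26.2 tilt xy deg [4.46 1.86] w 0.0651 j [ 47.31   2.92 -10.79   2.13 -71.9   16.05]
```

Request:
drive_tool(rows=[[60,-0.02,0.025,0,0],[60,-0.02,0.025,0,0],[60,-0.02,0.025,0,0],[60,-0.02,0.025,0,0],[60,-0.01,0.012,0,0]])

```text
time_s: 19.9
eef_pos: [0.3677, 0.1754, 0.316]
tcp_rot: [-175.9, -3.4, -26.3]
force: [0.9, -1.4, -0.8]
width: 0.0655
```

```bash
python3 tilt.py
```

```text
t 19.9 pos [0.3677 0.1754 0.316 ] yaw -26.3 tilt xy deg [4.87 2.12] w 0.0655 j [ 56.59 -12.81 -26.24   3.05 -72.13   6.39]
```

Request:
drive_tool(rows=[[60,-0.01,0.012,0,0],[60,-0.01,0.012,0,0]])

```text
time_s: 20.07
eef_pos: [0.3376, 0.1613, 0.3145]
tcp_rot: [-175.7, -3.5, -26.3]
force: [-0.7, -0.2, 0.8]
width: 0.0653
```

```bash
python3 tilt.py
```

```text
t 20.07 pos [0.3376 0.1613 0.3145] yaw -26.3 tilt xy deg [5.02 2.31] w 0.0653 j [ 60.11 -17.07 -29.37   3.34 -73.21   2.87]
```

```bash
python3 plan.py .43 .03 .2 -26
```

```text
t 20.07 pos [0.3376 0.1613 0.3145] rot [-175.7    -3.48  -26.31] w 0.0653 F [-0.7 -0.2  0.8] j6 2.9
tool shift [0.1338 0.0858 0.1168] n 6 per row [0.0223 0.0143 0.0195] turn(tool z) -0.31 n 1
```

Request:
drive_tool(rows=[[60,0.0223,0.0143,0.0195,0],[60,0.0223,0.0143,0.0195,0],[60,0.0223,0.0143,0.0195,0],[60,0.0223,0.0143,0.0195,0],[60,0.0223,0.0143,0.0195,0],[60,0.015,0.01,0.015,0],[60,0,0,0,0]])

```text
time_s: 20.65
eef_pos: [0.4282, 0.039, 0.2091]
tcp_rot: [-174.3, -4.0, -25.2]
force: [-1.2, -0.3, 0.1]
width: 0.0653
```

```bash
python3 tilt.py
```

```text
t 20.65 pos [0.4282 0.039  0.2091] yaw -25.2 tilt xy deg [6.04 3.46] w 0.0653 j [ 31.95  -6.8  -34.78   0.31 -55.05  32.88]
```

Request:
drive_tool(rows=[[60,0,0,0.02,0],[60,0,0,0.02,0],[60,0,0,0.02,0],[60,0,0,0.02,0],[60,0,0,0,0]])

```text
time_s: 21.07
eef_pos: [0.4404, 0.0438, 0.1323]
tcp_rot: [-173.9, -4.4, -25.5]
force: [-0.9, 0.0, -0.2]
width: 0.065
```

```bash
python3 tilt.py
```

```text
t 21.07 pos [0.4404 0.0438 0.1323] yaw -25.5 tilt xy deg [6.56 3.63] w 0.065 j [ 31.71  -0.6  -40.82   0.54 -42.27  32.64]
```

Request:
drive_tool(rows=[[60,-0.0145,0.0135,0.012,0],[60,-0.0145,0.0135,0.012,0],[60,-0.0145,0.0135,0.012,0],[60,-0.0145,0.0135,0.012,0]])

```text
time_s: 21.4
eef_pos: [0.3767, 0.027, 0.0802]
tcp_rot: [-173.4, -4.9, -25.4]
force: [1.2, 0.4, -0.4]
width: 0.0658
```

```bash
python3 tilt.py
```

```text
t 21.4 pos [0.3767 0.027  0.0802] yaw -25.4 tilt xy deg [7.18 3.85] w 0.0658 j [ 35.84  -3.42 -53.22   2.03 -32.12  27.41]
```

Request:
drive_tool(rows=[[60,-0.0145,0.0135,0,0],[60,-0.0145,0.0135,0,0]])

```text
time_s: 21.57
eef_pos: [0.3386, 0.0152, 0.0752]
tcp_rot: [-173.4, -4.9, -25.3]
force: [-0.8, 0.3, 0.4]
width: 0.0653
```

```bash
python3 tilt.py
```

```text
t 21.57 pos [0.3386 0.0152 0.0752] yaw -25.3 tilt xy deg [7.21 3.84] w 0.0653 j [ 39.1   -8.05 -58.24   2.97 -31.79  23.42]
```

Request:
drive_tool(rows=[[60,-0.008,0.0075,0,0]])

```text
time_s: 21.65
eef_pos: [0.3332, 0.0131, 0.079]
tcp_rot: [-173.1, -4.7, -25.3]
force: [1.2, -0.4, 0.7]
width: 0.0656
```

```bash
python3 tilt.py
```

```text
t 21.65 pos [0.3332 0.0131 0.079 ] yaw -25.3 tilt xy deg [7.13 4.24] w 0.0656 j [ 38.97  -9.26 -58.1    2.19 -32.94  24.28]
```

Request:
drive_tool(rows=[[60,-0.008,0.0075,0,0]])

```text
time_s: 21.73
eef_pos: [0.3264, 0.0098, 0.0815]
tcp_rot: [-173.0, -4.4, -25.1]
force: [-0.9, -0.1, -0.5]
width: 0.0651
```

```bash
python3 tilt.py
```

```text
t 21.73 pos [0.3264 0.0098 0.0815] yaw -25.1 tilt xy deg [6.92 4.51] w 0.0651 j [ 38.86 -10.43 -58.13   1.48 -34.06  25.11]
```

Request:
drive_tool(rows=[[60,0,0,0.015,0]])

```text
time_s: 21.82
eef_pos: [0.3312, 0.0108, 0.0715]
tcp_rot: [-172.6, -4.2, -25.0]
force: [0.4, 0.4, 1.1]
width: 0.0654
```

```bash
python3 tilt.py
```

```text
t 21.82 pos [0.3312 0.0108 0.0715] yaw -25.0 tilt xy deg [6.88 4.9 ] w 0.0654 j [ 37.68  -8.25 -58.18   0.63 -31.59  27.05]
```

Request:
drive_tool(rows=[[60,0,0,0.015,0]])

```text
time_s: 21.9
eef_pos: [0.3369, 0.0122, 0.0601]
tcp_rot: [-172.3, -4.0, -24.9]
force: [0.9, 0.6, 0.1]
width: 0.0651
```

```bash
python3 tilt.py
```

```text
t 21.9 pos [0.3369 0.0122 0.0601] yaw -24.9 tilt xy deg [6.82 5.25] w 0.0651 j [ 36.54  -5.7  -58.15  -0.33 -28.91  29.1 ]
```

Request:
drive_tool(rows=[[60,-0.019,0.035,0,0],[60,-0.019,0.035,0,0]])

```text
time_s: 22.07
eef_pos: [0.294, -0.0393, 0.0599]
tcp_rot: [-171.9, -2.2, -24.2]
force: [-0.5, -1.9, 0.6]
width: 0.0652
```

```bash
python3 tilt.py
```

```text
t 22.07 pos [ 0.294  -0.0393  0.0599] yaw -24.2 tilt xy deg [5.32 6.51] w 0.0652 j [ 27.05  -9.01 -58.11  -6.16 -33.32  43.85]
```

```bash
python3 plan.py .37 -.15 .2 -24;python3 plan.py .1 -.40 .2 -24
```

```text
t 22.07 pos [ 0.294  -0.0393  0.0599] rot [-171.86   -2.21  -24.17] w 0.0652 F [-0.5 -1.9  0.6] j6 43.9
tool shift [ 0.12    0.0499 -0.1441] n 6 per row [ 0.02    0.0083 -0.024 ] turn(tool z) -0.17 n 1
t 22.07 pos [ 0.294  -0.0393  0.0599] rot [-171.86   -2.21  -24.17] w 0.0652 F [-0.5 -1.9  0.6] j6 43.9
tool shift [-0.0238  0.3844 -0.1976] n 13 per row [-0.0018  0.0296 -0.0152] turn(tool z) -0.17 n 1
```

Request:
drive_tool(rows=[[60,0.02,0.0083,-0.024,0],[60,0.02,0.0083,-0.024,0],[60,0.02,0.0083,-0.024,0],[60,0.02,0.0083,-0.024,0],[60,0.02,0.0083,-0.024,0],[60,0.02,0.0083,-0.024,0],[60,0,0,0,0],[60,0,0,0,0]])

```text
time_s: 22.73
eef_pos: [0.365, -0.162, 0.2123]
tcp_rot: [-171.9, -2.1, -24.0]
force: [-0.5, 1.1, -2.2]
width: 0.0651
```

```bash
python3 tilt.py; python3 plan.py .1 -.40 .2 -24
```

```text
t 22.73 pos [ 0.365  -0.162   0.2123] yaw -24.0 tilt xy deg [5.21 6.56] w 0.0651 j [ -2.51  -6.89 -31.19  -7.78 -60.97  72.12]
t 22.73 pos [ 0.365  -0.162   0.2123] rot [-171.86   -2.11  -24.04] w 0.0651 F [-0.5  1.1 -2.2] j6 72.1
tool shift [-0.1454  0.323  -0.0391] n 10 per row [-0.0145  0.0323 -0.0039] turn(tool z) -0.04 n 1
```

Request:
drive_tool(rows=[[60,-0.0145,0.0323,-0.004,0],[60,-0.0145,0.0323,-0.004,0],[60,-0.0145,0.0323,-0.004,0],[60,-0.0145,0.0323,-0.004,0],[60,-0.0145,0.0323,-0.004,0],[60,-0.0145,0.0323,-0.004,0],[60,-0.0145,0.0323,-0.004,0],[60,-0.0145,0.0323,-0.004,0],[60,-0.0145,0.0323,-0.004,0],[60,0,0,0,0],[60,0,0,0,0]])

```text
time_s: 23.65
eef_pos: [0.1139, -0.3773, 0.2027]
tcp_rot: [-171.5, -2.2, -23.3]
force: [-0.0, -0.2, 0.0]
width: 0.0653
```

```bash
python3 tilt.py; python3 plan.py .05 -.34 .07 -24
```

```text
t 23.65 pos [ 0.1139 -0.3773  0.2027] yaw -23.3 tilt xy deg [5.3  6.93] w 0.0653 j [-53.22  -1.78 -27.47  -9.16 -66.98 123.9 ]
t 23.65 pos [ 0.1139 -0.3773  0.2027] rot [-171.51   -2.15  -23.26] w 0.0653 F [-0.  -0.2  0. ] j6 123.9
tool shift [-0.0783  0.0102  0.1297] n 5 per row [-0.0157  0.002   0.0259] turn(tool z) 0.74 n 1
```

Request:
drive_tool(rows=[[60,-0.008,-0.006,0.03,0],[60,-0.008,-0.006,0.03,0],[60,-0.008,-0.006,0.03,0],[60,-0.008,-0.006,0.03,0],[60,-0.004,-0.003,0.005,0],[60,0,0,0,0]])

```text
time_s: 24.15
eef_pos: [0.1033, -0.3184, 0.0795]
tcp_rot: [-171.6, -2.2, -23.0]
force: [-0.0, -0.1, 0.6]
width: 0.0652
```

```bash
python3 tilt.py
```

```text
t 24.15 pos [ 0.1033 -0.3184  0.0795] yaw -23.0 tilt xy deg [5.32 6.85] w 0.0652 j [-48.71   1.3  -43.08 -11.56 -47.86 123.83]
```

Request:
drive_tool(rows=[[60,-0.027,-0.013,0,0],[60,-0.027,-0.013,0,0]])

```text
time_s: 24.32
eef_pos: [0.0668, -0.2767, 0.0829]
tcp_rot: [-171.7, -2.2, -22.6]
force: [0.9, 1.4, -0.5]
width: 0.0652
```

```bash
python3 tilt.py
```

```text
t 24.32 pos [ 0.0668 -0.2767  0.0829] yaw -22.6 tilt xy deg [5.22 6.8 ] w 0.0652 j [-48.51  -4.6  -48.12 -11.28 -48.68 123.67]
```

Request:
drive_tool(rows=[[60,-0.015,-0.007,0.018,0],[60,-0.015,-0.007,0.012,0]])

```text
time_s: 24.48
eef_pos: [0.0485, -0.2499, 0.0575]
tcp_rot: [-171.9, -2.7, -22.4]
force: [0.1, 0.7, -1.3]
width: 0.0657
```

```bash
python3 tilt.py
```

```text
t 24.48 pos [ 0.0485 -0.2499  0.0575] yaw -22.4 tilt xy deg [5.49 6.44] w 0.0657 j [-47.6   -5.43 -53.29 -12.21 -43.86 124.34]
```

Request:
drive_tool(rows=[[60,-0.02,-0.02,0.01,0],[60,-0.01,-0.03,0,0]])

```text
time_s: 24.65
eef_pos: [0.0413, -0.1994, 0.0589]
tcp_rot: [-171.3, -2.6, -22.4]
force: [-8.4, 13.1, -9.0]
width: 0.0651
```

```bash
python3 tilt.py
```

```text
t 24.65 pos [ 0.0413 -0.1994  0.0589] yaw -22.4 tilt xy deg [5.69 7.05] w 0.0651 j [-39.29 -13.58 -58.29 -12.68 -46.06 115.95]
```

Request:
drive_tool(rows=[[60,0.027,0.013,-0.005,0],[60,0.027,0.013,-0.01,0],[60,0.027,0.013,-0.01,0],[60,0.027,0.013,-0.01,0],[60,0,0,0,0]])

```text
time_s: 25.07
eef_pos: [0.1334, -0.2993, 0.1174]
tcp_rot: [-172.7, -6.4, -21.1]
force: [1.7, -0.4, -0.2]
width: 0.0653
```

```bash
python3 tilt.py; python3 - <<'E'
from h import *
print(manip.state()['force'])
grab("scene","s2")
E
```

```text
t 25.07 pos [ 0.1334 -0.2993  0.1174] yaw -21.1 tilt xy deg [8.56 4.54] w 0.0653 j [-43.    -6.15 -43.28 -12.   -50.28 119.74]
[ 1.71442923 -0.39142503 -0.19046654]
```

View pics/s2.png

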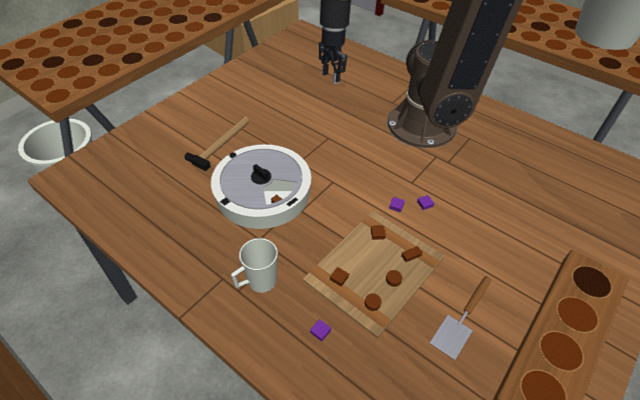

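```bash
python3 plan.py .08 -.50 .22 -22
```

```text
t 25.12 pos [ 0.1318 -0.2972  0.1163] rot [-172.55   -6.31  -21.22] w 0.0652 F [-0.1 -0.4 -0.6] j6 119.7
tool shift [ 0.0364  0.193  -0.1264] n 7 per row [ 0.0052  0.0276 -0.0181] turn(tool z) 0.78 n 1
```

Request:
drive_tool(rows=[[60,0.005,0.0276,-0.018,-5],[60,0.005,0.0276,-0.018,-5],[60,0.005,0.0276,-0.018,-5],[60,0.005,0.0276,-0.018,-5],[60,0.005,0.0276,-0.018,-5],[60,0.005,0.0276,-0.018,0],[60,0,0,0,0],[60,0,0,0,0]])

```text
time_s: 25.78
eef_pos: [0.1234, -0.4764, 0.2226]
tcp_rot: [-176.3, -8.9, 5.7]
force: [0.4, 0.7, -1.0]
width: 0.0652
```

```bash
python3 tilt.py
```

```text
t 25.78 pos [ 0.1234 -0.4764  0.2226] yaw 5.7 tilt xy deg [8.47 4.6 ] w 0.0652 j [-60.67   5.59 -16.55 -10.45 -68.06 160.58]
```

Request:
drive_tool(rows=[[60,0,0,0,-5],[60,0,0,0,-5],[60,0,0,0,0]])

```text
time_s: 26.03
eef_pos: [0.1235, -0.4746, 0.2241]
tcp_rot: [-177.9, -9.5, 16.2]
force: [-0.1, 0.4, -0.4]
width: 0.0656
```

```bash
python3 tilt.py
```

```text
t 26.03 pos [ 0.1235 -0.4746  0.2241] yaw 16.2 tilt xy deg [8.45 4.63] w 0.0656 j [-60.54   5.37 -16.61 -10.43 -68.23 170.79]
```

Request:
drive_tool(rows=[[60,0,0,0,-3],[60,0,0,0,-2]])

```text
time_s: 26.2
eef_pos: [0.1286, -0.4696, 0.2256]
tcp_rot: [-178.6, -9.0, 20.5]
force: [0.4, -0.6, 0.1]
width: 0.0652
```

```bash
python3 tilt.py
```

```text
t 26.2 pos [ 0.1286 -0.4696  0.2256] yaw 20.5 tilt xy deg [7.9  4.41] w 0.0652 j [-59.19   4.77 -17.25  -9.81 -68.01 173.44]
```

Request:
drive_tool(rows=[[60,0,0,0,-3]])

```text
time_s: 26.28
eef_pos: [0.1362, -0.4641, 0.2273]
tcp_rot: [-179.1, -8.2, 22.7]
force: [-0.2, 1.5, 0.1]
width: 0.0655
```

```bash
python3 tilt.py
```

```text
t 26.28 pos [ 0.1362 -0.4641  0.2273] yaw 22.7 tilt xy deg [7.16 3.99] w 0.0655 j [-57.29   4.05 -18.08  -8.89 -67.6  173.41]
```

Request:
drive_tool(rows=[[60,0,0,0,-3],[60,0,0,0,-3],[60,0,0,0,-3]])

```text
time_s: 26.53
eef_pos: [0.1587, -0.4454, 0.2319]
tcp_rot: [179.7, -5.7, 29.7]
force: [0.8, -0.2, 0.6]
width: 0.0654
```

```bash
python3 tilt.py
```

```text
t 26.53 pos [ 0.1587 -0.4454  0.2319] yaw 29.7 tilt xy deg [5.08 2.51] w 0.0654 j [-51.3    1.78 -20.81  -6.06 -66.31 173.4 ]
```

Request:
drive_tool(rows=[[60,0,0,0,-3],[60,0,0,0,-3],[60,0,0,0,-3],[60,0,0,0,-3]])

```text
time_s: 26.87
eef_pos: [0.1855, -0.4172, 0.2357]
tcp_rot: [178.4, -2.2, 39.5]
force: [-0.1, 0.7, -0.2]
width: 0.0652
```

```bash
python3 tilt.py
```

```text
t 26.87 pos [ 0.1855 -0.4172  0.2357] yaw 39.5 tilt xy deg [2.73 0.19] w 0.0652 j [-43.    -1.35 -24.85  -2.21 -64.65 173.41]
```

Request:
drive_tool(rows=[[60,0,0,0,7],[60,0,0,0,7],[60,0,0,0,7],[60,0,0,0,7],[60,0,0,0,7],[60,0,0,0,7],[60,0,0,0,7],[60,0,0,0,7],[60,0,0,0,7],[60,0,0,0,5],[60,0,0,0,0]])

```text
time_s: 27.78
eef_pos: [0.1877, -0.4055, 0.2388]
tcp_rot: [-178.7, -2.4, -30.6]
force: [-0.7, 0.7, -0.9]
width: 0.0653
```

```bash
python3 tilt.py; python3 plan.py .45 -.05 .24 -28
```

```text
t 27.78 pos [ 0.1877 -0.4055  0.2388] yaw -30.6 tilt xy deg [ 2.74 -0.1 ] w 0.0653 j [-41.34  -2.75 -25.88  -1.91 -64.76 101.54]
t 27.78 pos [ 0.1877 -0.4055  0.2388] rot [-178.69   -2.41  -30.61] w 0.0653 F [-0.7  0.7 -0.9] j6 101.5
tool shift [ 0.0447 -0.4394  0.0107] n 13 per row [ 0.0034 -0.0338  0.0008] turn(tool z) -2.61 n 1
```

Request:
drive_tool(rows=[[60,0.0034,-0.034,0,0],[60,0.0034,-0.034,0,0],[60,0.0034,-0.034,0,0],[60,0.0034,-0.034,0,0],[60,0.0034,-0.034,0,0],[60,0.0034,-0.034,0,0],[60,0.0034,-0.034,0,0],[60,0.0034,-0.034,0,0],[60,0.0034,-0.034,0,0],[60,0.0034,-0.034,0,0],[60,0.0034,-0.034,0,0],[60,0,0,0,0]])

```text
time_s: 28.78
eef_pos: [0.4117, -0.0834, 0.2522]
tcp_rot: [-178.6, -3.0, -29.5]
force: [0.3, -0.2, 1.0]
width: 0.0654
```

```bash
python3 tilt.py; python3 plan.py .50 .257 .17 -28
```

```text
t 28.78 pos [ 0.4117 -0.0834  0.2522] yaw -29.5 tilt xy deg [ 3.27 -0.23] w 0.0654 j [ 16.88  -7.78 -29.83   1.29 -64.9   43.15]
t 28.78 pos [ 0.4117 -0.0834  0.2522] rot [-178.59   -2.96  -29.49] w 0.0654 F [ 0.3 -0.2  1. ] j6 43.2
tool shift [-0.0948 -0.3377  0.0857] n 11 per row [-0.0086 -0.0307  0.0078] turn(tool z) -1.49 n 1
```

Request:
drive_tool(rows=[[60,-0.0086,-0.031,0.008,0],[60,-0.0086,-0.031,0.008,0],[60,-0.0086,-0.031,0.008,0],[60,-0.0086,-0.031,0.008,0],[60,-0.0086,-0.031,0.008,0],[60,-0.0086,-0.031,0.008,0],[60,-0.0086,-0.031,0.008,0],[60,-0.0086,-0.031,0.008,0],[60,-0.0086,-0.031,0.008,0],[60,-0.0086,-0.031,0.008,0],[60,0,0,0,0],[60,0,0,0,0]])

```text
time_s: 29.78
eef_pos: [0.4874, 0.2504, 0.1754]
tcp_rot: [-178.4, -3.4, -27.6]
force: [-0.6, -0.5, 0.4]
width: 0.0654
```

```bash
python3 tilt.py; python3 plan.py .5015 .257 .08 -28; python3 - <<'E'
from m import *
grab("wrist","w9"); tabs("w9",110)
E
```

```text
t 29.78 pos [0.4874 0.2504 0.1754] yaw -27.6 tilt xy deg [ 3.76 -0.18] w 0.0654 j [ 49.83   9.26 -24.1    3.68 -54.4   10.57]
t 29.78 pos [0.4874 0.2504 0.1754] rot [-178.42   -3.42  -27.56] w 0.0654 F [-0.6 -0.5  0.4] j6 10.6
tool shift [ 0.0037 -0.0097  0.0961] n 3 per row [ 0.0012 -0.0032  0.032 ] turn(tool z) 0.44 n 1
[0.4985 0.1526] [39.2 37.1] area 1342.625 long 43.5
[0.5013 0.2584] [27.1 51.1] area 1215.375 long 152.4
[0.5913 0.2599] [36.  39.5] area 1108.875 long 170.1
[0.6712 0.2632] [39.6 21.9] area 645.75 long 62.0
```

View pics/w9.png

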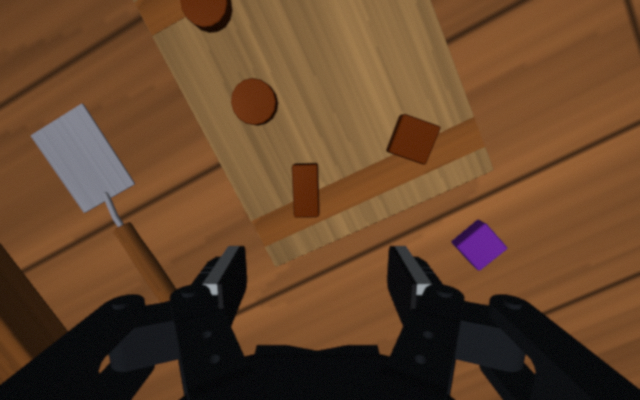

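Request:
drive_tool(rows=[[60,0.0015,-0.0035,0.032,0.5],[60,0.0015,-0.0035,0.032,0],[60,0.0015,-0.0035,0.032,0],[60,0,0,0.005,0],[60,0,0,0,0]])

```text
time_s: 30.25
eef_pos: [0.504, 0.2568, 0.0775]
tcp_rot: [-177.9, -3.6, -27.8]
force: [0.1, -0.1, 1.0]
width: 0.0655
```

```bash
python3 tilt.py; python3 plan.py .5005 .258 .03 -28; python3 - <<'E'
from m import *
grab("wrist","w10")
E
```

```text
t 30.25 pos [0.504  0.2568 0.0775] yaw -27.8 tilt xy deg [4.15 0.16] w 0.0655 j [ 48.89  16.9  -29.41   4.62 -40.93   9.9 ]
t 30.25 pos [0.504  0.2568 0.0775] rot [-177.92   -3.6   -27.85] w 0.0655 F [ 0.1 -0.1  1. ] j6 9.9
tool shift [-0.0066  0.0023  0.0472] n 2 per row [-0.0033  0.0011  0.0236] turn(tool z) 0.15 n 1
```

View pics/w10.png

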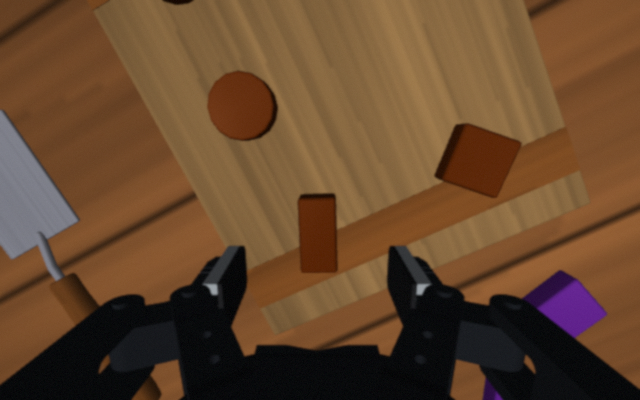

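Request:
drive_tool(rows=[[60,-0.0033,0.001,0.024,0],[60,-0.0033,0.001,0.022,0],[60,-0.001,0,0.01,0],[60,0,0,0,0]])

```text
time_s: 30.63
eef_pos: [0.5037, 0.261, 0.0292]
tcp_rot: [-177.2, -3.9, -27.9]
force: [-0.0, -0.6, 1.2]
width: 0.0653
```

```bash
python3 tilt.py; python3 plan.py .5005 .258 .015 -28
```

```text
t 30.63 pos [0.5037 0.261  0.0292] yaw -27.9 tilt xy deg [4.69 0.64] w 0.0653 j [ 49.25  20.59 -32.8    5.73 -33.19   8.29]
t 30.63 pos [0.5037 0.261  0.0292] rot [-177.24   -3.85  -27.85] w 0.0653 F [-0.  -0.6  1.2] j6 8.3
tool shift [-0.0024  0.0048  0.0139] n 1 per row [-0.0024  0.0048  0.0139] turn(tool z) 0.15 n 1
```

Request:
drive_tool(rows=[[60,-0.0025,0.005,0.013,0],[60,-0.001,0.0015,0.004,0]])

```text
time_s: 30.8
eef_pos: [0.5008, 0.2586, 0.0156]
tcp_rot: [-177.0, -4.0, -27.8]
force: [-0.7, 0.1, -0.4]
width: 0.0649
```

```bash
python3 plan.py .5005 .258 .015 -28
```

```text
t 30.8 pos [0.5008 0.2586 0.0156] rot [-176.95   -3.97  -27.82] w 0.0649 F [-0.7  0.1 -0.4] j6 7.6
tool shift [-0.0001  0.0007  0.0006] n 1 per row [-0.0001  0.0007  0.0006] turn(tool z) 0.18 n 1
```

Request:
drive_tool(rows=[[140,0,0,0,0],[165,0,0,0,0],[180,0,0,0,0],[200,0,0,0,0],[220,0,0,0,0],[220,0,0,0,0]], grip_force=20)

```text
time_s: 31.3
eef_pos: [0.5036, 0.261, 0.022]
tcp_rot: [-176.5, -4.1, -27.8]
force: [0.2, -0.5, 0.0]
width: 0.0243
```

Request:
drive_tool(rows=[[220,0,0,-0.01,0],[220,0,0,-0.02,0],[220,0,0,-0.03,0],[220,0,0,-0.04,0],[220,0,0,-0.04,0],[220,0,0,-0.02,0],[220,0,0,0,0]])

```text
time_s: 31.88
eef_pos: [0.4869, 0.256, 0.1908]
tcp_rot: [-176.9, -4.0, -27.7]
force: [1.0, -0.1, 0.1]
width: 0.0237
```

```bash
python3 tilt.py; python3 plan.py .5815 -.132 .17 -95.8; python3 - <<'E'
from h import *
grab("wrist","w11")
E
```

```text
t 31.88 pos [0.4869 0.256  0.1908] yaw -27.7 tilt xy deg [5.03 0.9 ] w 0.0237 j [ 50.5    7.69 -24.07   4.07 -54.42   9.62]
t 31.88 pos [0.4869 0.256  0.1908] rot [-176.87   -4.04  -27.73] w 0.0237 F [ 1.  -0.1  0.1] j6 9.6
tool shift [0.2622 0.3011 0.0229] n 12 per row [0.0218 0.0251 0.0019] turn(tool z) 68.07 n 10
```

View pics/w11.png

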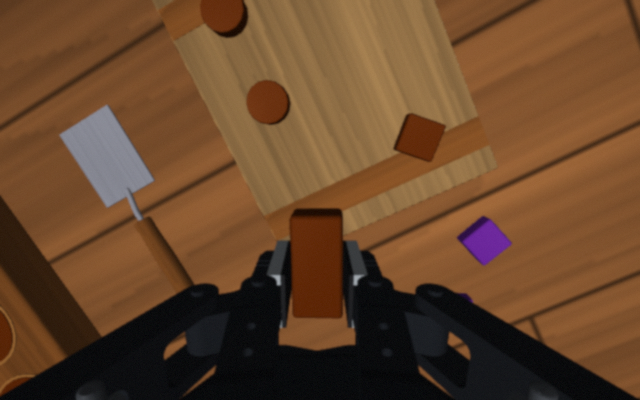

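Request:
drive_tool(rows=[[220,0.011,0.012,0,0],[220,0.022,0.025,0.002,0],[220,0.022,0.025,0.002,0],[220,0.022,0.025,0.002,0],[220,0.022,0.025,0.002,0],[220,0.022,0.025,0.002,0],[220,0.022,0.025,0.002,0],[220,0.022,0.025,0.002,0],[220,0.022,0.025,0.002,0],[220,0.022,0.025,0.002,0],[220,0.022,0.025,0.002,0],[220,0.011,0.012,0,0]])

```text
time_s: 32.93
eef_pos: [0.5717, -0.1118, 0.1621]
tcp_rot: [-177.2, -3.3, -27.2]
force: [0.8, 1.0, -0.4]
width: 0.0233
```

Request:
drive_tool(rows=[[220,0,0,0,6.8],[220,0,0,0,6.8],[220,0,0,0,6.8],[220,0,0,0,6.8],[220,0,0,0,6.8],[220,0,0,0,6.8],[220,0,0,0,6.8],[220,0,0,0,6.8],[220,0,0,0,6.8],[220,0,0,0,6.8],[220,0,0,0,0]])

```text
time_s: 33.85
eef_pos: [0.5619, -0.1188, 0.147]
tcp_rot: [-177.6, 1.3, -98.7]
force: [-0.1, 0.1, -0.1]
width: 0.0235
```

```bash
python3 tilt.py; python3 plan.py .5815 -.132 .085 -95.8; python3 - <<'E'
from h import *
grab("wrist","w12")
E
```

```text
t 33.85 pos [ 0.5619 -0.1188  0.147 ] yaw -98.7 tilt xy deg [2.61 0.92] w 0.0235 j [  7.16  13.79 -20.5   -0.74 -53.01 -15.49]
t 33.85 pos [ 0.5619 -0.1188  0.147 ] rot [-177.56    1.31  -98.73] w 0.0235 F [-0.1  0.1 -0.1] j6 -15.5
tool shift [ 0.0114 -0.0188  0.0626] n 2 per row [ 0.0057 -0.0094  0.0313] turn(tool z) -2.93 n 1
```

View pics/w12.png

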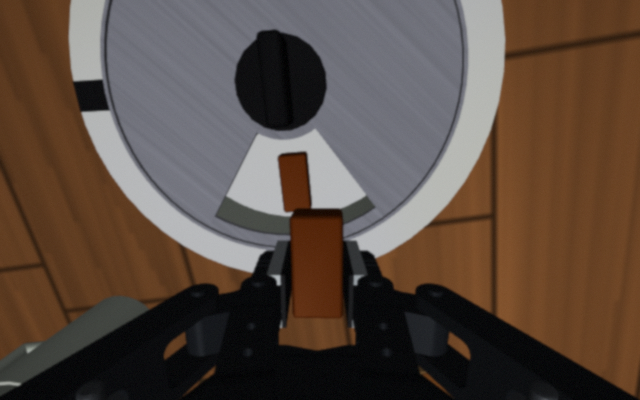

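Request:
drive_tool(rows=[[220,0.006,-0.01,0.015,-3],[220,0.006,-0.01,0.025,0],[220,0.002,-0.003,0.02,0],[220,0,0,0,0]])

```text
time_s: 34.23
eef_pos: [0.5863, -0.1346, 0.0858]
tcp_rot: [-177.4, 1.1, -94.0]
force: [-0.8, -0.4, -0.9]
width: 0.0234
```

```bash
python3 plan.py .5815 -.132 .08 -95.8
```

```text
t 34.23 pos [ 0.5863 -0.1346  0.0858] rot [-177.41    1.13  -94.04] w 0.0234 F [-0.8 -0.4 -0.9] j6 -8.6
tool shift [-0.0022  0.0052  0.0057] n 1 per row [-0.0022  0.0052  0.0057] turn(tool z) 1.76 n 1
```

Request:
drive_tool(rows=[[220,-0.002,0.005,0.006,1.5],[220,0,0,0.003,0],[100,0,0,0,0],[60,0,0,0,0],[60,0,0,0,0],[60,0,0,-0.01,0],[60,0,0,-0.03,0],[60,0,0,-0.02,0],[60,0,0,0,0]])

```text
time_s: 34.98
eef_pos: [0.5787, -0.1334, 0.1428]
tcp_rot: [-177.5, 1.1, -94.6]
force: [0.5, 0.9, -0.3]
width: 0.0657
```

```bash
python3 tilt.py; python3 plan.py .574 -.2075 .12 -94; python3 - <<'E'
from h import *
grab("wrist","w13")
E
```

```text
t 34.98 pos [ 0.5787 -0.1334  0.1428] yaw -94.6 tilt xy deg [2.53 0.85] w 0.0657 j [  5.45  15.81 -18.27  -0.76 -53.32  -9.61]
t 34.98 pos [ 0.5787 -0.1334  0.1428] rot [-177.54    1.06  -94.58] w 0.0657 F [ 0.5  0.9 -0.3] j6 -9.6
tool shift [ 0.0746 -0.0003  0.0215] n 3 per row [ 0.0249 -0.0001  0.0072] turn(tool z) -0.58 n 1
```

View pics/w13.png

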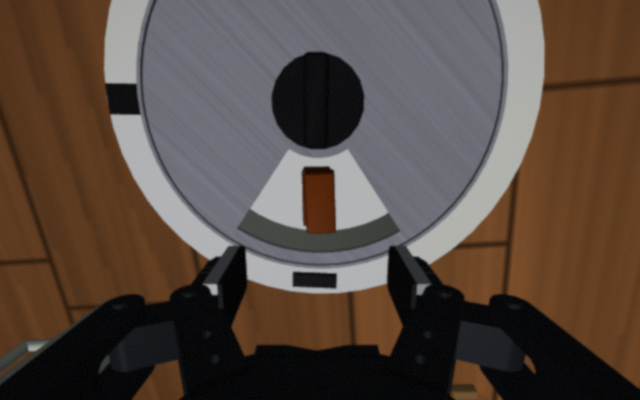

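Request:
drive_tool(rows=[[0,0.025,0,0,0],[0,0.025,0,0.007,0],[0,0.025,0,0.015,0],[0,0,0,0,0]], grip_force=40)

```text
time_s: 35.37
eef_pos: [0.5753, -0.2084, 0.1222]
tcp_rot: [-177.1, 1.1, -94.2]
force: [0.4, 0.1, -1.1]
width: 0.0857
```

```bash
python3 plan.py .574 -.2075 .078 -94
```

```text
t 35.37 pos [ 0.5753 -0.2084  0.1222] rot [-177.1     1.12  -94.23] w 0.0857 F [ 0.4  0.1 -1.1] j6 -1.2
tool shift [0.     0.0036 0.044 ] n 2 per row [0.     0.0018 0.022 ] turn(tool z) -0.23 n 1
```

Request:
drive_tool(rows=[[0,0,0.0018,0.02,0],[0,0,0.0018,0.02,0],[0,0,0,0.006,0],[150,0,0,0,0],[255,0,0,0,0],[255,0,0,0,0],[255,0,0,0,0],[255,0,0,0,0],[255,0,0,0,0],[255,0,0,0,0]], grip_force=40)

```text
time_s: 36.2
eef_pos: [0.5762, -0.2087, 0.0797]
tcp_rot: [-176.8, 1.1, -94.2]
force: [3.1, -3.7, -9.7]
width: 0.0131
```

```bash
python3 tilt.py; python3 plan.py .574 -.2075 .078 -185.8
```

```text
t 36.2 pos [ 0.5762 -0.2087  0.0797] yaw -94.2 tilt xy deg [3.29 0.84] w 0.0131 j [ -2.3   21.07 -19.99  -1.35 -45.7   -1.03]
t 36.2 pos [ 0.5762 -0.2087  0.0797] rot [-176.78    1.08  -94.21] w 0.0131 F [ 3.1 -3.7 -9.7] j6 -1.0
tool shift [-0.001   0.0023  0.0016] n 1 per row [-0.001   0.0023  0.0016] turn(tool z) 91.59 n 14
```

Request:
drive_tool(rows=[[255,0,0,0,6],[255,0,0,0,6.6],[255,0,0,0,6.6],[255,0,0,0,6.6],[255,0,0,0,6.6],[255,0,0,0,6.6],[255,0,0,0,6.6],[255,0,0,0,0]])

```text
time_s: 36.87
eef_pos: [0.5744, -0.2077, 0.0796]
tcp_rot: [-178.8, 2.9, -141.8]
force: [1.0, -1.4, -3.5]
width: 0.0127
```

```bash
python3 tilt.py; python3 plan.py .574 -.2075 .078 -185.8; python3 -c "
from cell import manip; print(manip.state()['force'])"
```

```text
t 36.87 pos [ 0.5744 -0.2077  0.0796] yaw -141.8 tilt xy deg [3.06 0.86] w 0.0127 j [ -2.21  21.03 -20.05  -1.36 -45.91 -48.71]
t 36.87 pos [ 0.5744 -0.2077  0.0796] rot [-178.79    2.94 -141.81] w 0.0127 F [ 1.  -1.4 -3.5] j6 -48.7
tool shift [0.0003 0.0004 0.0016] n 1 per row [0.0003 0.0004 0.0016] turn(tool z) 43.99 n 7
[ 0.95115919 -1.44631219 -3.45947096]
```

Request:
drive_tool(rows=[[255,0,0,0,6.6],[255,0,0,0,6.6],[255,0,0,0,6.6],[255,0,0,0,6.6],[255,0,0,0,6.6],[255,0,0,0,6.6],[255,0,0,0,4],[255,0,0,0,0],[150,0,0,0,0],[80,0,0,0,0],[80,0,0,0,0],[80,0,0,-0.02,0]])

```text
time_s: 37.87
eef_pos: [0.5713, -0.206, 0.0972]
tcp_rot: [178.8, 2.6, 175.4]
force: [0.3, 0.6, -1.0]
width: 0.0585
```

Request:
drive_tool(rows=[[80,0,0,-0.03,0],[80,0,0,-0.03,0],[80,0,0,-0.03,0],[80,0,0,0,0]], grip_force=20)

```text
time_s: 38.2
eef_pos: [0.5674, -0.2083, 0.1933]
tcp_rot: [178.9, 2.7, 176.0]
force: [1.1, -0.4, 0.9]
width: 0.0587
```

```bash
python3 tilt.py;  python3 - <<'E'
from m import *
grab("wrist","w14");grab("scene","s14")
E
```

```text
t 38.2 pos [ 0.5674 -0.2083  0.1933] yaw 176.0 tilt xy deg [2.81 0.88] w 0.0587 j [ -2.3   14.15 -13.15  -1.14 -59.94 -91.16]
```

View pics/w14.png

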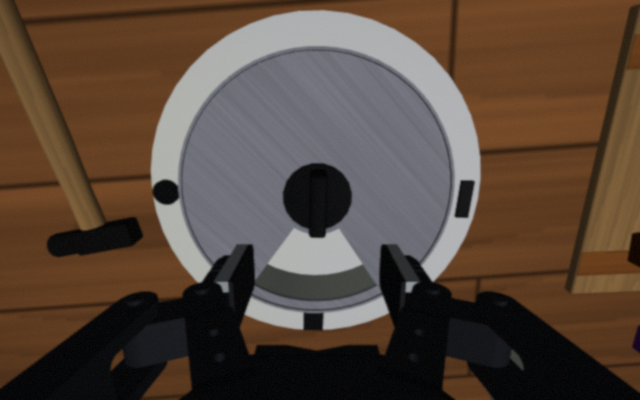

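```bash
python3 plan.py .6756 .1535 .19 -175.4
```

```text
t 38.3 pos [ 0.5654 -0.2074  0.1885] rot [178.82   2.43 175.87] w 0.0584 F [-0.1 -0.  -0.7] j6 -91.2
tool shift [-0.084   0.3678  0.0096] n 11 per row [-0.0076  0.0334  0.0009] turn(tool z) -8.73 n 2
```

Request:
drive_tool(rows=[[80,-0.0076,0.0334,0,-4.4],[80,-0.0076,0.0334,0,-4.4],[80,-0.0076,0.0334,0,0],[80,-0.0076,0.0334,0,0],[80,-0.0076,0.0334,0,0],[80,-0.0076,0.0334,0,0],[80,-0.0076,0.0334,0,0],[80,-0.0076,0.0334,0,0],[80,-0.0076,0.0334,0,0],[80,-0.0076,0.0334,0,0],[80,0,0,0,0]])

```text
time_s: 39.22
eef_pos: [0.6143, 0.1426, 0.1832]
tcp_rot: [179.3, 1.7, -174.5]
force: [-0.0, -1.2, 0.6]
width: 0.059
```

```bash
python3 tilt.py; python3 plan.py .6756 .1535 .08 -175.4;  python3 - <<'E'
from m import *
grab("wrist","w15");grab("top","t15"); tabs("w15",110); opening("t15")
E
```

```text
t 39.22 pos [0.6143 0.1426 0.1832] yaw -174.5 tilt xy deg [1.61 0.85] w 0.059 j [ 3.0840e+01  1.7300e+01 -1.0630e+01  1.1000e-01 -6.0250e+01 -1.1539e+02]
t 39.22 pos [0.6143 0.1426 0.1832] rot [ 179.31    1.69 -174.51] w 0.059 F [-0.  -1.2  0.6] j6 -115.4
tool shift [-0.059   0.0037  0.1051] n 4 per row [-0.0148  0.0009  0.0263] turn(tool z) 0.89 n 1
[0.4976 0.1501] [37.2 37.5] area 1286.5 long 133.6
[0.6728 0.1532] [40.4 36.4] area 1383.5 long 4.100006
[0.6781 0.2546] [47.  30.4] area 680.0 long 24.800003
opening mid -4.7 width 67.5
```

View pics/w15.png

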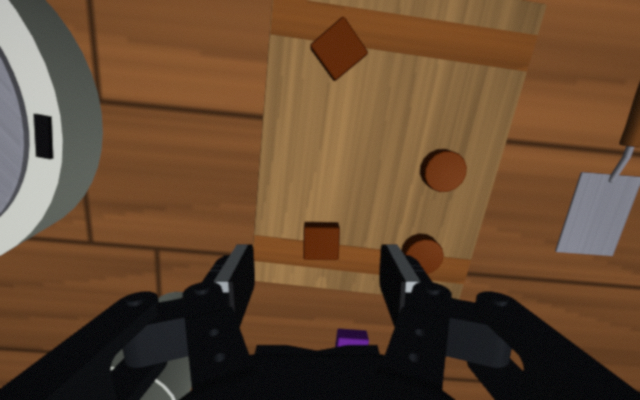

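View pics/t15.png

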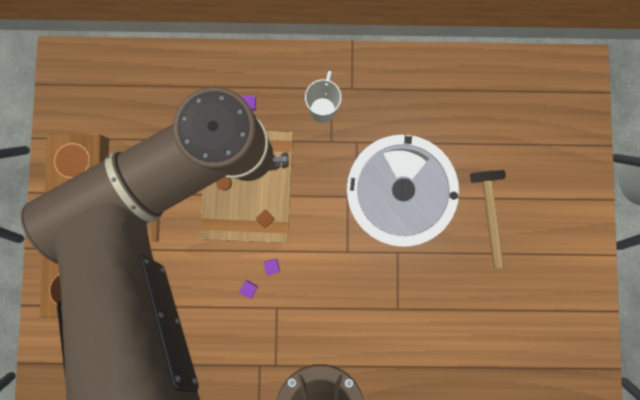

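Request:
drive_tool(rows=[[80,-0.0148,0.001,0.026,0.9],[80,-0.0148,0.001,0.026,0],[80,-0.0148,0.001,0.026,0],[80,-0.0148,0.001,0.026,0],[80,0,0,0,0]])

```text
time_s: 39.73
eef_pos: [0.6759, 0.1457, 0.0766]
tcp_rot: [179.3, 1.6, -175.4]
force: [-1.0, -1.0, -2.2]
width: 0.0587
```

```bash
python3 tilt.py; python3 plan.py .6747 .1533 .03 -175.4;  python3 - <<'E'
from m import *
grab("wrist","w16")
E
```

```text
t 39.73 pos [0.6759 0.1457 0.0766] yaw -175.4 tilt xy deg [1.57 0.85] w 0.0587 j [ 2.8270e+01  2.8070e+01 -9.0700e+00 -1.0000e-02 -5.1080e+01 -1.1368e+02]
t 39.73 pos [0.6759 0.1457 0.0766] rot [ 179.28    1.63 -175.42] w 0.0587 F [-1.  -1.  -2.2] j6 -113.7
tool shift [0.0019 0.0071 0.0467] n 2 per row [0.0009 0.0036 0.0233] turn(tool z) -0.02 n 1
```

View pics/w16.png

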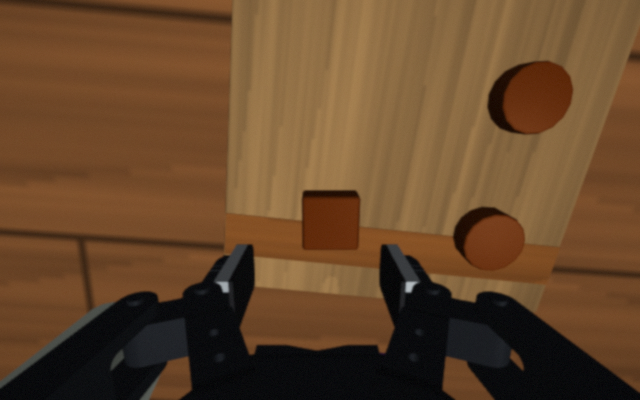

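Request:
drive_tool(rows=[[80,0.001,0.0036,0.023,0],[80,0.001,0.0036,0.023,0],[80,0,0.001,0.01,0],[80,0,0,0,0]])

```text
time_s: 40.12
eef_pos: [0.6752, 0.1503, 0.0241]
tcp_rot: [179.3, 1.8, -175.6]
force: [0.8, -0.0, 0.4]
width: 0.0588
```

```bash
python3 plan.py .6747 .1533 .014 -175.4
```

```text
t 40.12 pos [0.6752 0.1503 0.0241] rot [ 179.27    1.84 -175.56] w 0.0588 F [ 0.8 -0.   0.4] j6 -114.3
tool shift [0.0006 0.0029 0.0102] n 1 per row [0.0006 0.0029 0.0102] turn(tool z) -0.16 n 1
```

Request:
drive_tool(rows=[[80,0.0005,0.003,0.01,0],[80,0,0.001,0.003,0]])

```text
time_s: 40.28
eef_pos: [0.6755, 0.1538, 0.0132]
tcp_rot: [179.2, 2.0, -175.6]
force: [-0.5, 0.0, -0.5]
width: 0.0583
```

```bash
python3 plan.py .6747 .1533 .014 -175.4
```

```text
t 40.28 pos [0.6755 0.1538 0.0132] rot [ 179.24    1.98 -175.58] w 0.0583 F [-0.5  0.  -0.5] j6 -114.7
tool shift [ 0.0008 -0.0004 -0.0008] n 1 per row [ 0.0008 -0.0004 -0.0008] turn(tool z) -0.18 n 1
```

Request:
drive_tool(rows=[[120,0,0,0,0],[138,0,0,0,0],[150,0,0,0,0],[165,0,0,0,0],[180,0,0,0,0],[180,0,0,0,0]], grip_force=20)

```text
time_s: 40.78
eef_pos: [0.6774, 0.1548, 0.0175]
tcp_rot: [179.1, 2.3, -175.5]
force: [-0.5, -0.9, 0.2]
width: 0.0353
```

Request:
drive_tool(rows=[[180,0,0,-0.01,0],[180,0,0,-0.02,0],[180,0,0,-0.03,0],[180,0,0,-0.04,0],[180,0,0,-0.04,0],[180,0,0,-0.02,0],[180,0,0,0,0]])

```text
time_s: 41.37
eef_pos: [0.6695, 0.1503, 0.1866]
tcp_rot: [179.3, 2.1, -175.5]
force: [0.6, 0.6, 0.6]
width: 0.0354
```

```bash
python3 tilt.py; python3 plan.py .648 -.2135 .17 -184.7; python3 - <<'E'
from h import *
grab("wrist","w17")
E
```

```text
t 41.37 pos [0.6695 0.1503 0.1866] yaw -175.5 tilt xy deg [2.01 0.87] w 0.0354 j [  29.01   21.93   -3.35    0.24  -62.54 -114.62]
t 41.37 pos [0.6695 0.1503 0.1866] rot [ 179.29    2.07 -175.52] w 0.0354 F [0.6 0.6 0.6] j6 -114.6
tool shift [ 0.0505 -0.3612  0.0103] n 11 per row [ 0.0046 -0.0328  0.0009] turn(tool z) 9.18 n 2
```

View pics/w17.png

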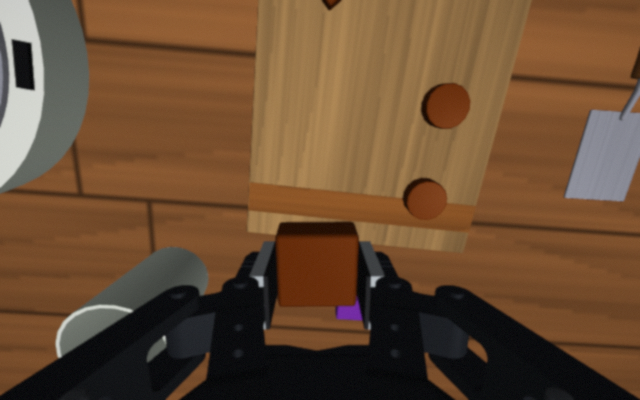

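Request:
drive_tool(rows=[[180,0.002,-0.017,0,4.5],[180,0.0046,-0.033,0,4.5],[180,0.006,-0.033,0,0],[180,0.007,-0.033,0,0],[180,0.007,-0.033,0,0],[180,0.007,-0.033,0,0],[180,0.007,-0.033,0,0],[180,0.007,-0.033,0,0],[180,0.007,-0.033,0,0],[180,0.006,-0.033,0,0],[180,0.004,-0.02,0,0],[180,0,0,0,0]])

```text
time_s: 42.42
eef_pos: [0.5706, -0.189, 0.1679]
tcp_rot: [178.9, 1.1, 175.2]
force: [0.4, 0.2, -0.3]
width: 0.0355
```

```bash
python3 tilt.py; python3 plan.py .6487 -.214 .085 -184.7; python3 - <<'E'
from h import *
grab("wrist","w18")
E
```

```text
t 42.42 pos [ 0.5706 -0.189   0.1679] yaw 175.2 tilt xy deg [1.17 0.99] w 0.0355 j [ -0.38  15.95 -14.18  -1.17 -58.71 -93.76]
t 42.42 pos [ 0.5706 -0.189   0.1679] rot [178.91   1.08 175.24] w 0.0355 F [ 0.4  0.2 -0.3] j6 -93.8
tool shift [-0.0783 -0.02    0.084 ] n 4 per row [-0.0196 -0.005   0.021 ] turn(tool z) -0.06 n 1
```

View pics/w18.png

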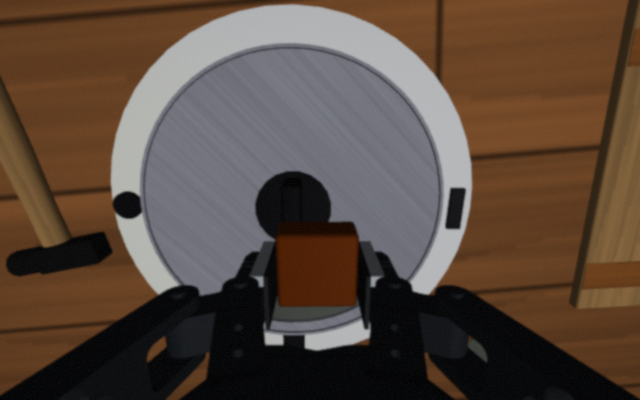

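Request:
drive_tool(rows=[[180,-0.026,-0.0067,0,0],[180,-0.026,-0.0067,0.01,0],[180,-0.024,-0.0067,0.02,0],[180,-0.004,0,0.025,0],[180,0,0,0.02,0],[180,0,0,0,0]])

```text
time_s: 42.97
eef_pos: [0.6537, -0.2111, 0.0896]
tcp_rot: [178.8, 1.1, 175.2]
force: [-1.9, 1.1, -0.3]
width: 0.0353
```

```bash
python3 tilt.py; python3 plan.py .6487 -.214 .08 -184.7
```

```text
t 42.97 pos [ 0.6537 -0.2111  0.0896] yaw 175.2 tilt xy deg [1.15 1.08] w 0.0353 j [ -2.32  27.46  -7.55  -1.39 -53.89 -91.62]
t 42.97 pos [ 0.6537 -0.2111  0.0896] rot [178.83   1.05 175.24] w 0.0353 F [-1.9  1.1 -0.3] j6 -91.6
tool shift [ 0.0049 -0.0035  0.0095] n 1 per row [ 0.0049 -0.0035  0.0095] turn(tool z) -0.06 n 1
```

Request:
drive_tool(rows=[[180,0.005,-0.0035,0.009,0],[180,0,0,0.003,0],[100,0,0,0,0],[70,0,0,0,0],[70,0,0,0,0],[70,0,0,-0.01,0],[70,0,0,-0.03,0],[70,0,0,-0.03,0],[70,0,0,-0.01,0],[70,0,0,0,0]])

```text
time_s: 43.8
eef_pos: [0.6471, -0.2137, 0.1677]
tcp_rot: [178.9, 1.3, 175.4]
force: [-0.9, 0.1, 0.4]
width: 0.0621
```

```bash
python3 tilt.py; python3 plan.py .498 .152 .18 -136.3; python3 - <<'E'
from h import *
grab("wrist","w19")
E
```

```text
t 43.8 pos [ 0.6471 -0.2137  0.1677] yaw 175.4 tilt xy deg [1.37 0.99] w 0.0621 j [ -2.53  22.98  -3.71  -1.18 -61.99 -91.48]
t 43.8 pos [ 0.6471 -0.2137  0.1677] rot [178.91   1.29 175.44] w 0.0621 F [-0.9  0.1  0.4] j6 -91.5
tool shift [ 0.1774  0.3529 -0.0095] n 11 per row [ 0.0161  0.0321 -0.0009] turn(tool z) -48.26 n 7
```

View pics/w19.png

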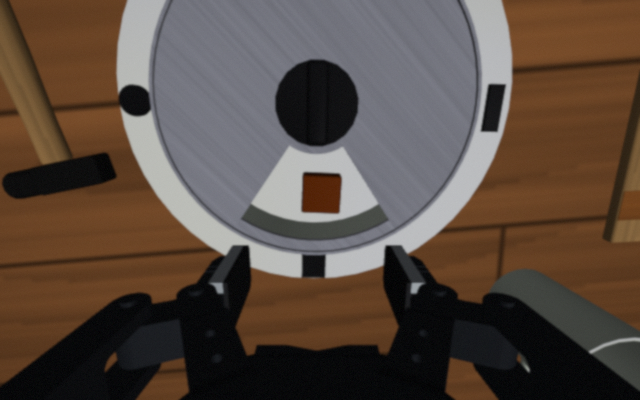

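Request:
drive_tool(rows=[[70,0.016,0.032,0,0],[70,0.016,0.032,0,0],[70,0.016,0.032,0,0],[70,0.016,0.032,0,0],[70,0.016,0.032,0,0],[70,0.016,0.032,0,0],[70,0.016,0.032,0,0],[70,0.016,0.032,0,0],[70,0.016,0.032,0,0],[70,0.016,0.032,0,0],[70,0,0,0,0]])

```text
time_s: 44.77
eef_pos: [0.5042, 0.1281, 0.1635]
tcp_rot: [178.9, 1.1, 174.9]
force: [-0.1, 0.1, -0.2]
width: 0.0615
```

Request:
drive_tool(rows=[[70,0,0,0,-6.9],[70,0,0,0,-6.9],[70,0,0,0,-6.9],[70,0,0,0,-6.9],[70,0,0,0,-6.9],[70,0,0,0,-6.9],[70,0,0,0,-6.9],[70,0,0,0,0]])

```text
time_s: 45.43
eef_pos: [0.4993, 0.1297, 0.159]
tcp_rot: [180.0, 1.3, -134.7]
force: [0.3, 0.3, -0.6]
width: 0.0619
```

```bash
python3 tilt.py; python3 plan.py .498 .152 .08 -136.3; python3 - <<'E'
from m import *
grab("wrist","w20"); tabs("w20",110)
E
```

```text
t 45.43 pos [0.4993 0.1297 0.159 ] yaw -134.7 tilt xy deg [0.87 0.9 ] w 0.0619 j [ 36.23   8.47 -25.77  -0.26 -54.52 -80.76]
t 45.43 pos [0.4993 0.1297 0.159 ] rot [ 179.98    1.26 -134.69] w 0.0619 F [ 0.3  0.3 -0.6] j6 -80.8
tool shift [-0.0132  0.0165  0.0794] n 3 per row [-0.0044  0.0055  0.0265] turn(tool z) 1.61 n 1
[0.4955 0.1485] [38.9 36.8] area 1098.875 long 45.0
[0.587  0.2511] [40.2 24.9] area 594.5 long 13.0
[0.7375 0.1675] [25. 41.] area 678.875 long 90.0
```

View pics/w20.png

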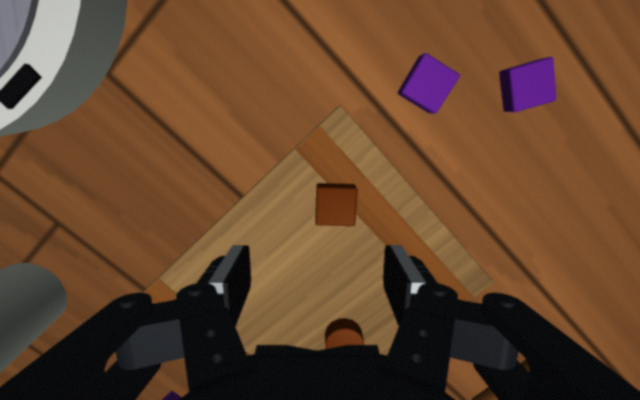

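Request:
drive_tool(rows=[[70,-0.0044,0.0055,0.026,1.6],[70,-0.0044,0.0055,0.026,0],[70,-0.0044,0.0055,0.026,0],[70,0,0.001,0.005,0],[70,0,0,0,0]])

```text
time_s: 45.9
eef_pos: [0.4992, 0.153, 0.0749]
tcp_rot: [180.0, 1.5, -138.1]
force: [-0.2, 0.1, 0.4]
width: 0.0617
```

```bash
python3 tilt.py; python3 plan.py .4975 .151 .03 -136.3; python3 - <<'E'
from m import *
grab("wrist","w21")
E
```

```text
t 45.9 pos [0.4992 0.153  0.0749] yaw -138.1 tilt xy deg [1.07 1.01] w 0.0617 j [ 38.5   14.76 -30.99  -0.18 -42.78 -86.5 ]
t 45.9 pos [0.4992 0.153  0.0749] rot [ 179.96    1.47 -138.13] w 0.0617 F [-0.2  0.1  0.4] j6 -86.5
tool shift [ 0.0037 -0.0004  0.0448] n 2 per row [ 0.0019 -0.0002  0.0224] turn(tool z) -1.83 n 1
```

View pics/w21.png

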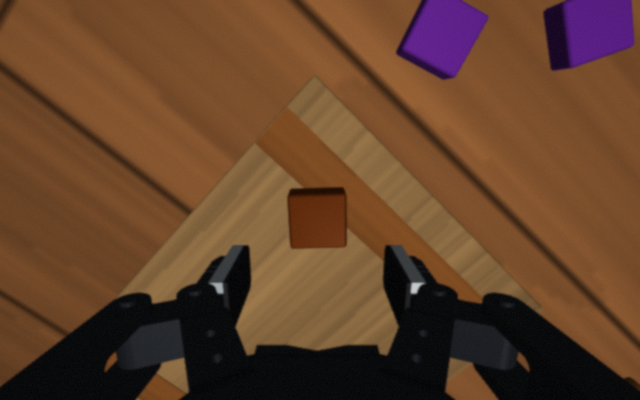

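Request:
drive_tool(rows=[[70,0.0018,0,0.023,-1.8],[70,0.0018,0,0.022,0],[70,0,0,0.01,0],[70,0,0,0,0]])

```text
time_s: 46.28
eef_pos: [0.5015, 0.1527, 0.0245]
tcp_rot: [-179.9, 2.0, -136.5]
force: [0.3, 0.3, -0.7]
width: 0.0617
```

```bash
python3 plan.py .4975 .151 .014 -136.3
```

```text
t 46.28 pos [0.5015 0.1527 0.0245] rot [-179.88    1.97 -136.52] w 0.0617 F [ 0.3  0.3 -0.7] j6 -84.8
tool shift [0.0044 0.0015 0.0104] n 1 per row [0.0044 0.0015 0.0104] turn(tool z) -0.22 n 1
```

Request:
drive_tool(rows=[[70,0.0045,0.0015,0.01,0],[70,0.001,0.0005,0.004,0]])

```text
time_s: 46.45
eef_pos: [0.4984, 0.1514, 0.0129]
tcp_rot: [-179.8, 2.2, -136.6]
force: [-1.2, -1.0, -0.3]
width: 0.0621
```

```bash
python3 plan.py .4975 .151 .014 -136.3
```

```text
t 46.45 pos [0.4984 0.1514 0.0129] rot [-179.83    2.16 -136.61] w 0.0621 F [-1.2 -1.  -0.3] j6 -85.1
tool shift [ 0.0009  0.0004 -0.0011] n 1 per row [ 0.0009  0.0004 -0.0011] turn(tool z) -0.31 n 1
```

Request:
drive_tool(rows=[[120,0,0,0,0],[138,0,0,0,0],[150,0,0,0,0],[165,0,0,0,0],[180,0,0,0,0],[180,0,0,0,0]], grip_force=20)

```text
time_s: 46.95
eef_pos: [0.5014, 0.153, 0.0178]
tcp_rot: [-179.8, 2.5, -136.6]
force: [0.1, 0.2, 0.0]
width: 0.0355
```

Request:
drive_tool(rows=[[180,0,0,-0.01,0],[180,0,0,-0.02,0],[180,0,0,-0.03,0],[180,0,0,-0.04,0],[180,0,0,-0.04,0],[180,0,0,-0.02,0],[180,0,0,0,0]])

```text
time_s: 47.53
eef_pos: [0.4941, 0.1468, 0.1879]
tcp_rot: [-179.7, 2.2, -136.6]
force: [0.9, 0.1, -0.7]
width: 0.0355
```

```bash
python3 tilt.py; python3 plan.py .6487 -.214 .17 -184.7; python3 - <<'E'
from h import *
grab("wrist","w22")
E
```

```text
t 47.53 pos [0.4941 0.1468 0.1879] yaw -136.6 tilt xy deg [1.8  1.33] w 0.0355 j [ 38.45   6.16 -24.48   0.09 -57.12 -85.14]
t 47.53 pos [0.4941 0.1468 0.1879] rot [-179.73    2.22 -136.63] w 0.0355 F [ 0.9  0.1 -0.7] j6 -85.1
tool shift [ 0.1359 -0.3684  0.0144] n 11 per row [ 0.0124 -0.0335  0.0013] turn(tool z) 48.07 n 7
```

View pics/w22.png

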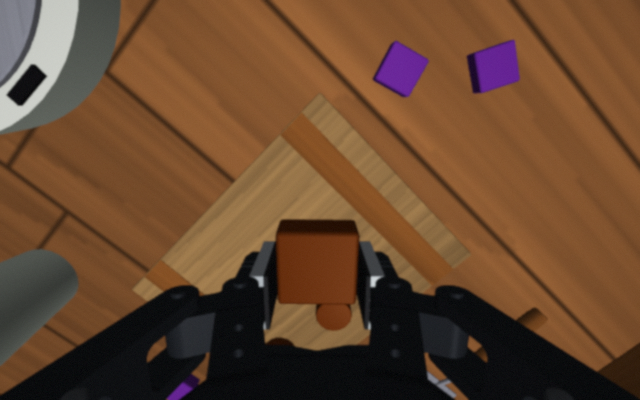

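Request:
drive_tool(rows=[[180,0.006,-0.017,0,0],[180,0.0124,-0.0335,0,0],[180,0.0124,-0.0335,0,0],[180,0.0124,-0.0335,0,0],[180,0.0124,-0.0335,0,0],[180,0.0124,-0.0335,0,0],[180,0.0124,-0.0335,0,0],[180,0.0124,-0.0335,0,0],[180,0.0124,-0.0335,0,0],[180,0.0124,-0.0335,0,0],[180,0.006,-0.017,0,0],[180,0,0,0,0]])

```text
time_s: 48.58
eef_pos: [0.6332, -0.1965, 0.1724]
tcp_rot: [179.5, 1.7, -136.4]
force: [0.2, -0.2, -0.2]
width: 0.0356
```

Request:
drive_tool(rows=[[180,0,0,0,6.8],[180,0,0,0,6.8],[180,0,0,0,6.8],[180,0,0,0,6.8],[180,0,0,0,6.8],[180,0,0,0,6.8],[180,0,0,0,6.8],[180,0,0,0,0]])

```text
time_s: 49.25
eef_pos: [0.6256, -0.195, 0.1607]
tcp_rot: [178.3, -0.4, 173.5]
force: [0.5, 0.0, -0.7]
width: 0.0354
```

```bash
python3 tilt.py; python3 plan.py .6487 -.214 .085 -184.7; python3 - <<'E'
from h import *
grab("wrist","w23")
E
```

```text
t 49.25 pos [ 0.6256 -0.195   0.1607] yaw 173.5 tilt xy deg [-0.25  1.74] w 0.0354 j [ -1.34  21.99  -5.92  -1.95 -62.39 -94.21]
t 49.25 pos [ 0.6256 -0.195   0.1607] rot [178.3   -0.44 173.55] w 0.0354 F [ 0.5  0.  -0.7] j6 -94.2
tool shift [-0.0257 -0.0185  0.075 ] n 3 per row [-0.0086 -0.0062  0.025 ] turn(tool z) -1.75 n 1
```

View pics/w23.png

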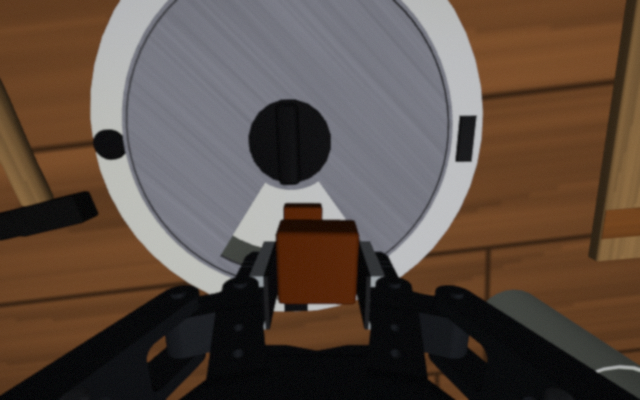

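Request:
drive_tool(rows=[[180,-0.0115,-0.0085,0.01,-1.7],[180,-0.0115,-0.0085,0.025,0],[180,-0.003,-0.002,0.025,0],[180,0,0,0.012,0],[180,0,0,0,0]])

```text
time_s: 49.72
eef_pos: [0.6498, -0.2125, 0.0858]
tcp_rot: [178.3, -0.3, 177.1]
force: [-0.9, 0.2, -0.7]
width: 0.0355
```

```bash
python3 tilt.py; python3 plan.py .6487 -.214 .08 -184.7
```

```text
t 49.72 pos [ 0.6498 -0.2125  0.0858] yaw 177.1 tilt xy deg [-0.21  1.75] w 0.0355 j [ -2.82  28.21  -6.52  -2.11 -55.58 -88.85]
t 49.72 pos [ 0.6498 -0.2125  0.0858] rot [178.26  -0.3  177.13] w 0.0355 F [-0.9  0.2 -0.7] j6 -88.9
tool shift [ 0.001  -0.0017  0.0058] n 1 per row [ 0.001  -0.0017  0.0058] turn(tool z) 1.83 n 1
```

Request:
drive_tool(rows=[[180,0,-0.002,0.006,0],[180,0,0,0.003,0],[100,0,0,0,0],[70,0,0,0,0],[70,0,0,0,0],[70,0,0,-0.01,0],[70,0,0,-0.03,0],[70,0,0,-0.02,0],[70,0,0,0,0]])

```text
time_s: 50.47
eef_pos: [0.6501, -0.2156, 0.1448]
tcp_rot: [178.3, -0.1, 177.6]
force: [-0.5, -0.4, 1.2]
width: 0.0618
```

```bash
python3 tilt.py; python3 plan.py .574 -.2075 .13 -5; python3 - <<'E'
from h import *
grab("wrist","w24")
E
```

```text
t 50.47 pos [ 0.6501 -0.2156  0.1448] yaw 177.6 tilt xy deg [-0.07  1.66] w 0.0618 j [ -3.03  25.22  -3.06  -1.88 -61.89 -88.5 ]
t 50.47 pos [ 0.6501 -0.2156  0.1448] rot [ 1.7834e+02 -1.4000e-01  1.7759e+02] w 0.0618 F [-0.5 -0.4  1.2] j6 -88.5
tool shift [0.0764 0.0045 0.0151] n 3 per row [0.0255 0.0015 0.005 ] turn(tool z) -177.41 n 26
```

View pics/w24.png

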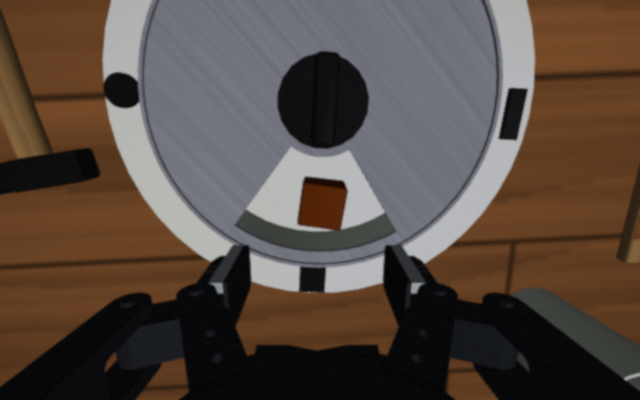

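Request:
drive_tool(rows=[[0,0.0255,0.0015,0,0],[0,0.0255,0.0015,0,0],[0,0.023,0.0015,0,0],[0,0,0,0,-7],[0,0,0,0,-7],[0,0,0,0,-7],[0,0,0,0,-7],[0,0,0,0,-7],[0,0,0,0,-7],[0,0,0,0,-7],[0,0,0,0,-7],[0,0,0,0,-7]])

```text
time_s: 51.52
eef_pos: [0.5707, -0.2066, 0.1479]
tcp_rot: [179.4, 1.7, -118.1]
force: [-0.1, 0.4, -0.5]
width: 0.0861
```

Request:
drive_tool(rows=[[0,0,0,0,-7],[0,0,0,0,-7],[0,0,0,0,-7],[0,0,0,0,-7],[0,0,0,0,-7],[0,0,0,0,-7],[0,0,0,0,-7],[0,0,0,0,-7],[0,0,0,0,-7],[0,0,0,0,-7],[0,0,0,0,-7],[0,0,0,0,-7]])

```text
time_s: 52.52
eef_pos: [0.5682, -0.2056, 0.1495]
tcp_rot: [-178.3, 0.7, -32.1]
force: [0.4, -0.5, -0.2]
width: 0.0854
```

```bash
python3 tilt.py; python3 plan.py .574 -.2075 .13 -4.7
```

```text
t 52.52 pos [ 0.5682 -0.2056  0.1495] yaw -32.1 tilt xy deg [0.32 1.85] w 0.0854 j [ -2.61  17.83 -13.73  -2.19 -58.23  61.64]
t 52.52 pos [ 0.5682 -0.2056  0.1495] rot [-178.27    0.71  -32.1 ] w 0.0854 F [ 0.4 -0.5 -0.2] j6 61.6
tool shift [ 0.0062 -0.0009  0.0195] n 1 per row [ 0.0062 -0.0009  0.0195] turn(tool z) -27.4 n 4
```

Request:
drive_tool(rows=[[0,0.002,0,0.005,-6.8],[0,0.002,0,0.005,-6.8],[0,0.001,0,0.005,-6.8],[0,0,0,0.005,-6.8],[0,0,0,0,0]], grip_force=40)

```text
time_s: 52.93
eef_pos: [0.5724, -0.2069, 0.13]
tcp_rot: [-178.1, -0.3, -3.2]
force: [-0.5, -0.6, 0.1]
width: 0.0854
```

```bash
python3 tilt.py; python3 plan.py .574 -.2075 .078 -4.7; python3 - <<'E'
from h import *
grab("wrist","w25")
E
```

```text
t 52.93 pos [ 0.5724 -0.2069  0.13  ] yaw -3.2 tilt xy deg [0.42 1.87] w 0.0854 j [ -2.73  19.22 -14.5   -2.28 -55.96  90.84]
t 52.93 pos [ 0.5724 -0.2069  0.13  ] rot [-178.11   -0.32   -3.17] w 0.0854 F [-0.5 -0.6  0.1] j6 90.8
tool shift [0.0014 0.0022 0.052 ] n 2 per row [0.0007 0.0011 0.026 ] turn(tool z) 1.53 n 1
```

View pics/w25.png

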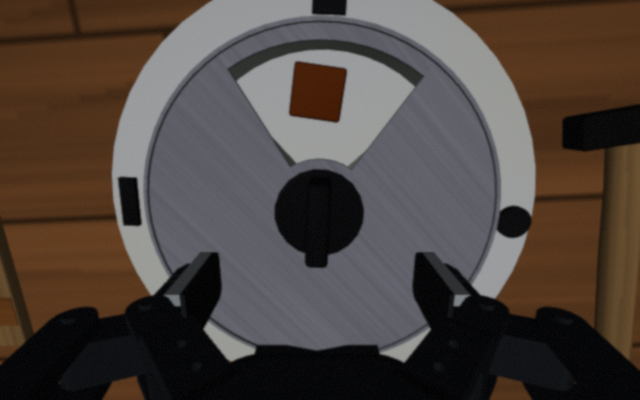

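Request:
drive_tool(rows=[[0,0.0007,0.001,0.025,1.5],[0,0.0007,0.001,0.024,0],[0,0,0,0.006,0],[150,0,0,0,0],[255,0,0,0,0],[255,0,0,0,0],[255,0,0,0,0],[255,0,0,0,0],[255,0,0,0,0],[255,0,0,0,0]], grip_force=40)

```text
time_s: 53.82
eef_pos: [0.5781, -0.2062, 0.082]
tcp_rot: [-178.0, -0.8, -6.4]
force: [2.5, -5.7, -10.6]
width: 0.0127
```

```bash
python3 tilt.py; python3 plan.py .574 -.2075 .078 -95.8
```

```text
t 53.82 pos [ 0.5781 -0.2062  0.082 ] yaw -6.4 tilt xy deg [1.05 1.87] w 0.0127 j [ -2.67  22.25 -17.11  -2.52 -49.7   87.92]
t 53.82 pos [ 0.5781 -0.2062  0.082 ] rot [-178.02   -0.84   -6.38] w 0.0127 F [  2.5  -5.7 -10.6] j6 87.9
tool shift [-0.004   0.0019  0.0039] n 1 per row [-0.004   0.0019  0.0039] turn(tool z) 89.42 n 13
```

Request:
drive_tool(rows=[[255,-0.003,0.001,0.002,0],[255,0,0,0,6.6],[255,0,0,0,6.6],[255,0,0,0,6.6],[255,0,0,0,6.6],[255,0,0,0,6.6],[255,0,0,0,6.6],[255,0,0,0,6.6],[255,0,0,0,0]])

```text
time_s: 54.57
eef_pos: [0.5772, -0.2079, 0.082]
tcp_rot: [-177.9, 0.6, -54.5]
force: [1.7, 1.3, -2.9]
width: 0.0131
```

```bash
python3 tilt.py; python3 plan.py .574 -.2075 .078 -95.8
```

```text
t 54.57 pos [ 0.5772 -0.2079  0.082 ] yaw -54.5 tilt xy deg [1.39 1.68] w 0.0131 j [ -2.72  22.03 -17.58  -2.31 -49.11  39.68]
t 54.57 pos [ 0.5772 -0.2079  0.082 ] rot [-177.89    0.56  -54.52] w 0.0131 F [ 1.7  1.3 -2.9] j6 39.7
tool shift [-0.0021  0.0026  0.0039] n 1 per row [-0.0021  0.0026  0.0039] turn(tool z) 41.28 n 6
```

Request:
drive_tool(rows=[[255,0,0,0,6.6],[255,0,0,0,6.6],[255,0,0,0,6.6],[255,0,0,0,6.6],[255,0,0,0,6.6],[255,0,0,0,6.6],[255,0,0,0,0],[150,0,0,0,0],[70,0,0,0,0],[70,0,0,0,0],[70,0,0,-0.02,0],[70,0,0,-0.03,0]])

```text
time_s: 55.57
eef_pos: [0.5713, -0.2093, 0.128]
tcp_rot: [-179.3, 1.8, -93.0]
force: [0.5, 0.0, -0.7]
width: 0.0619
```

Request:
drive_tool(rows=[[70,0,0,-0.03,0],[70,0,0,-0.02,0],[70,0,0,0,0]], grip_force=20)

```text
time_s: 55.82
eef_pos: [0.5724, -0.2121, 0.186]
tcp_rot: [-178.9, 1.6, -92.4]
force: [0.5, 0.2, 0.9]
width: 0.0622
```

```bash
python3 tilt.py; python3 plan.py .592 .26 .18 -96;python3 - <<'E'
from h import *
grab("wrist","w26")
E
```

```text
t 55.82 pos [ 0.5724 -0.2121  0.186 ] yaw -92.4 tilt xy deg [1.13 1.57] w 0.0622 j [ -3.08  16.1  -11.14  -1.86 -61.73   1.52]
t 55.82 pos [ 0.5724 -0.2121  0.186 ] rot [-178.93    1.62  -92.41] w 0.0622 F [0.5 0.2 0.9] j6 1.5
tool shift [-0.4722  0.0006  0.0194] n 14 per row [-0.0337  0.      0.0014] turn(tool z) 3.59 n 1
```

View pics/w26.png

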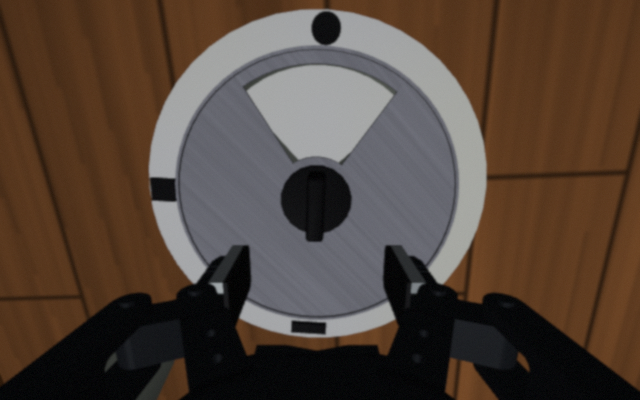

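Request:
drive_tool(rows=[[70,-0.0337,0,0,0],[70,-0.0337,0,0,0],[70,-0.0337,0,0,0],[70,-0.0337,0,0,0],[70,-0.0337,0,0,0],[70,-0.0337,0,0,0],[70,-0.0337,0,0,0],[70,-0.0337,0,0,0],[70,-0.0337,0,0,0],[70,-0.0337,0,0,0],[70,-0.0337,0,0,0],[70,0,0,0,0]])

```text
time_s: 56.87
eef_pos: [0.5807, 0.1716, 0.1873]
tcp_rot: [-179.3, 1.5, -91.4]
force: [0.6, -0.1, -0.7]
width: 0.062
```

```bash
python3 tilt.py; python3 plan.py .592 .26 .09 -94;python3 - <<'E'
from m import *
grab("wrist","w27");grab("top","t27"); tabs("w27",110); opening("t27")
E
```

```text
t 56.87 pos [0.5807 0.1716 0.1873] yaw -91.4 tilt xy deg [0.7  1.52] w 0.062 j [ 34.36  15.24 -12.51  -0.99 -60.82 -35.29]
t 56.87 pos [0.5807 0.1716 0.1873] rot [-179.34    1.54  -91.39] w 0.062 F [ 0.6 -0.1 -0.7] j6 -35.3
tool shift [-0.086  -0.008   0.0998] n 4 per row [-0.0215 -0.002   0.0249] turn(tool z) 2.61 n 1
[0.5875 0.2581] [32.3 40.5] area 951.625 long 110.9
[0.7442 0.189 ] [ 11.5 217. ] area 2090.5 long 90.0
opening mid -94.5 width 68.2
```

View pics/w27.png

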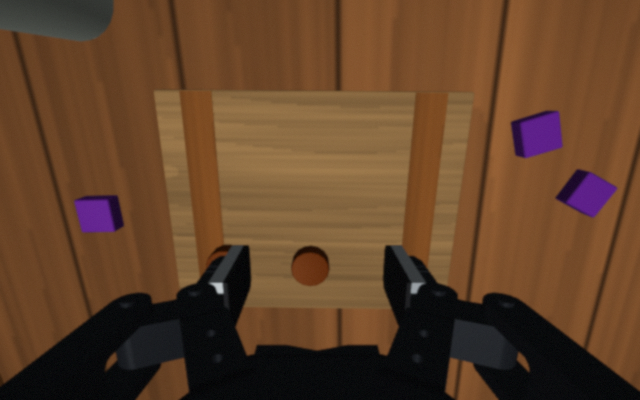

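View pics/w27r.png

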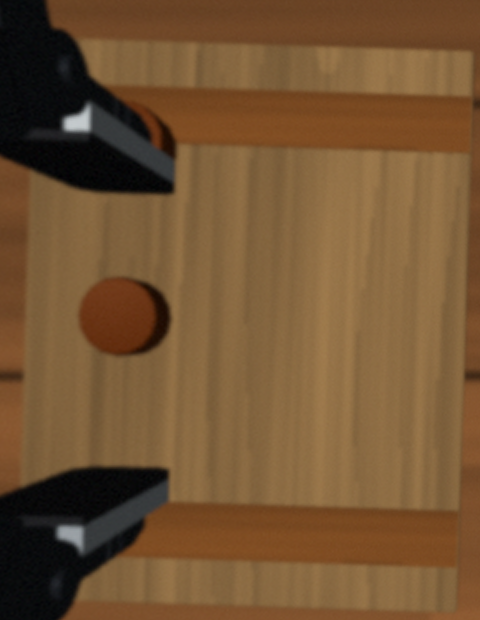

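Request:
drive_tool(rows=[[70,-0.0215,-0.002,0.015,0],[70,-0.0215,-0.002,0.025,0],[70,-0.0215,-0.002,0.025,0],[70,-0.0215,-0.002,0.025,0],[70,-0.003,0,0.01,0],[70,0,0,0,0]])

```text
time_s: 57.47
eef_pos: [0.5924, 0.2562, 0.0856]
tcp_rot: [-179.3, 1.5, -91.4]
force: [0.6, -2.1, -0.4]
width: 0.0621
```

```bash
python3 tilt.py; python3 plan.py .592 .2605 .03;python3 - <<'E'
from m import *
grab("wrist","w28")
E
```

```text
t 57.47 pos [0.5924 0.2562 0.0856] yaw -91.4 tilt xy deg [0.7  1.45] w 0.0621 j [ 40.27  24.1  -14.14  -0.85 -50.29 -41.16]
t 57.47 pos [0.5924 0.2562 0.0856] rot [-179.34    1.47  -91.42] w 0.0621 F [ 0.6 -2.1 -0.4] j6 -41.2
tool shift [-0.0029  0.0012  0.0557] n 2 per row [-0.0014  0.0006  0.0279] turn(tool z) 0 n 0
```

View pics/w28.png

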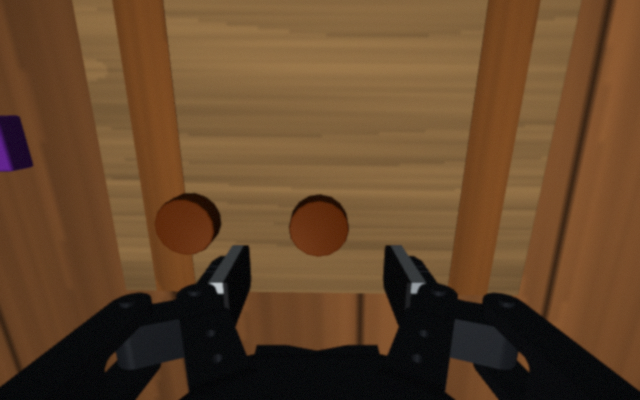

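Request:
drive_tool(rows=[[70,-0.0015,0,0.027,0],[70,-0.0015,0,0.025,0],[70,0,0,0.01,0],[70,0,0,0,0]])

```text
time_s: 57.85
eef_pos: [0.5967, 0.2569, 0.0283]
tcp_rot: [-179.0, 1.7, -91.5]
force: [-1.2, -0.5, 1.0]
width: 0.062
```

```bash
python3 plan.py .592 .2605 .014
```

```text
t 57.85 pos [0.5967 0.2569 0.0283] rot [-178.99    1.66  -91.5 ] w 0.062 F [-1.2 -0.5  1. ] j6 -41.0
tool shift [-0.003   0.0051  0.0143] n 1 per row [-0.003   0.0051  0.0143] turn(tool z) 0 n 0
```

Request:
drive_tool(rows=[[70,-0.003,0.005,0.013,0],[70,-0.001,0.001,0.005,0]])

```text
time_s: 58.02
eef_pos: [0.5931, 0.2603, 0.0136]
tcp_rot: [-178.8, 1.8, -91.6]
force: [-0.7, -0.0, -1.1]
width: 0.0622
```

```bash
python3 plan.py .592 .2605 .014
```

```text
t 58.02 pos [0.5931 0.2603 0.0136] rot [-178.81    1.76  -91.57] w 0.0622 F [-0.7 -0.  -1.1] j6 -41.6
tool shift [-0.0002  0.0011 -0.0004] n 1 per row [-0.0002  0.0011 -0.0004] turn(tool z) 0 n 0
```

Request:
drive_tool(rows=[[105,0,0,0,0],[125,0,0,0,0],[138,0,0,0,0],[150,0,0,0,0],[165,0,0,0,0],[165,0,0,0,0]], grip_force=20)

```text
time_s: 58.52
eef_pos: [0.5962, 0.2603, 0.02]
tcp_rot: [-178.5, 2.0, -91.5]
force: [0.3, 0.1, -0.4]
width: 0.039
```

Request:
drive_tool(rows=[[165,0,0,-0.01,0],[165,0,0,-0.02,0],[165,0,0,-0.03,0],[165,0,0,-0.04,0],[165,0,0,-0.04,0],[165,0,0,-0.02,0],[165,0,0,0,0]])

```text
time_s: 59.1
eef_pos: [0.5905, 0.2532, 0.1896]
tcp_rot: [-178.6, 1.8, -91.5]
force: [0.2, 0.3, 0.0]
width: 0.0388
```

```bash
python3 tilt.py; python3 plan.py .568 -.282 .18 -94.5; python3 - <<'E'
from h import *
grab("wrist","w29")
E
```

```text
t 59.1 pos [0.5905 0.2532 0.1896] yaw -91.5 tilt xy deg [1.41 1.72] w 0.0388 j [ 40.33  17.97  -8.56  -0.45 -61.28 -41.66]
t 59.1 pos [0.5905 0.2532 0.1896] rot [-178.63    1.76  -91.52] w 0.0388 F [0.2 0.3 0. ] j6 -41.7
tool shift [ 0.5356  0.0081 -0.007 ] n 15 per row [ 0.0357  0.0005 -0.0005] turn(tool z) 2.98 n 1
```

View pics/w29.png

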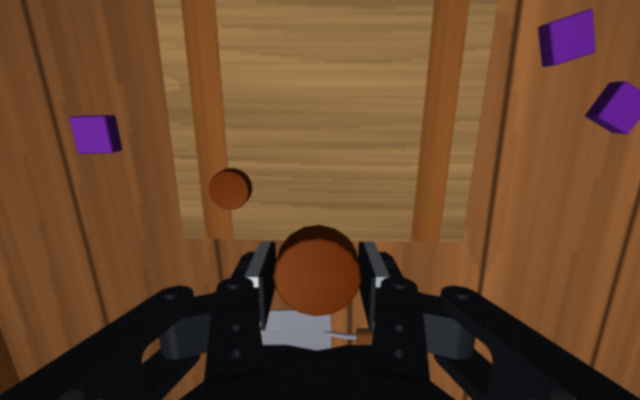

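Request:
drive_tool(rows=[[165,0.018,0,0,0.5],[165,0.034,0.001,0,0.5],[165,0.034,0.001,0,0.5],[165,0.034,0.001,0,0.5],[165,0.034,0.001,0,0.5],[165,0.034,0.001,0,0.5],[165,0.034,0.001,0,0],[165,0.034,0.001,0,0],[165,0.034,0.001,0,0],[165,0.034,0.001,0,0],[165,0.034,0.001,0,0],[165,0.034,0.001,0,0]])

```text
time_s: 60.15
eef_pos: [0.5408, -0.1527, 0.1645]
tcp_rot: [-179.8, 1.6, -94.4]
force: [0.9, 0.1, -0.4]
width: 0.0386
```

```bash
python3 tilt.py; python3 plan.py .568 -.282 .17 -94.5
```

```text
t 60.15 pos [ 0.5408 -0.1527  0.1645] yaw -94.4 tilt xy deg [0.32 1.63] w 0.0386 j [  3.05  13.15 -18.25  -1.89 -58.2   -6.41]
t 60.15 pos [ 0.5408 -0.1527  0.1645] rot [-179.8     1.65  -94.36] w 0.0386 F [ 0.9  0.1 -0.4] j6 -6.4
tool shift [ 0.1267 -0.037  -0.009 ] n 4 per row [ 0.0317 -0.0092 -0.0023] turn(tool z) 0.14 n 1
```

Request:
drive_tool(rows=[[165,0.031,-0.009,-0.003,0],[165,0.031,-0.009,-0.003,0],[165,0.031,-0.009,0,0],[165,0.024,-0.006,0,0],[165,0,0,0,0]])

```text
time_s: 60.57
eef_pos: [0.5562, -0.2843, 0.1604]
tcp_rot: [179.5, 1.7, -94.7]
force: [0.3, 1.0, -1.0]
width: 0.0391
```

```bash
python3 tilt.py; python3 plan.py .568 -.282 .085 -94.5; python3 - <<'E'
from h import *
grab("wrist","w30")
E
```

```text
t 60.57 pos [ 0.5562 -0.2843  0.1604] yaw -94.7 tilt xy deg [-0.36  1.76] w 0.0391 j [-10.24  19.52  -9.76  -1.9  -61.4    6.42]
t 60.57 pos [ 0.5562 -0.2843  0.1604] rot [179.49   1.73 -94.75] w 0.0391 F [ 0.3  1.  -1. ] j6 6.4
tool shift [-0.001  -0.0122  0.0754] n 3 per row [-0.0003 -0.0041  0.0251] turn(tool z) -0.25 n 1
```

View pics/w30.png

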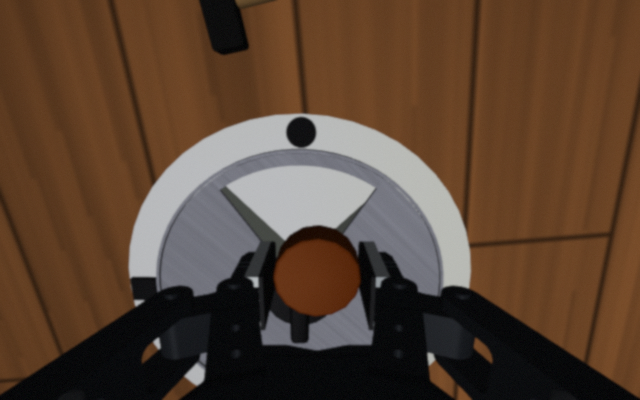

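Request:
drive_tool(rows=[[165,0,-0.005,0.02,0],[165,0,-0.005,0.025,0],[165,0,-0.003,0.025,0],[165,0,0,0.007,0],[165,0,0,0,0]])

```text
time_s: 61.03
eef_pos: [0.5643, -0.2805, 0.0781]
tcp_rot: [179.2, 1.8, -95.0]
force: [-0.3, -0.2, 0.6]
width: 0.0388
```

```bash
python3 tilt.py; python3 plan.py .568 -.282 .08 -94.5
```

```text
t 61.03 pos [ 0.5643 -0.2805  0.0781] yaw -95.0 tilt xy deg [-0.65  1.91] w 0.0388 j [ -9.82  24.73 -13.72  -2.23 -52.54   6.25]
t 61.03 pos [ 0.5643 -0.2805  0.0781] rot [179.19   1.84 -94.96] w 0.0388 F [-0.3 -0.2  0.6] j6 6.3
tool shift [ 0.0011 -0.0038 -0.002 ] n 1 per row [ 0.0011 -0.0038 -0.002 ] turn(tool z) -0.46 n 1
```

Request:
drive_tool(rows=[[165,0.001,-0.004,0,0],[100,0,0,0,0],[60,0,0,0,0],[60,0,0,0,0],[60,0,0,-0.01,0],[60,0,0,-0.03,0],[60,0,0,-0.03,0],[60,0,0,-0.02,0],[60,0,0,0,0]])

```text
time_s: 61.78
eef_pos: [0.5701, -0.2845, 0.1805]
tcp_rot: [179.5, 1.7, -94.8]
force: [0.4, -0.9, 0.2]
width: 0.0648
```

```bash
python3 tilt.py; python3 plan.py .6775 .2585 .18 -94.5; python3 - <<'E'
from h import *
grab("wrist","w31")
E
```

```text
t 61.78 pos [ 0.5701 -0.2845  0.1805] yaw -94.8 tilt xy deg [-0.4   1.76] w 0.0648 j [-10.03  19.71  -6.66  -1.84 -64.34   6.06]
t 61.78 pos [ 0.5701 -0.2845  0.1805] rot [179.45   1.72 -94.79] w 0.0648 F [ 0.4 -0.9  0.2] j6 6.1
tool shift [-0.5498 -0.0618  0.0165] n 16 per row [-0.0344 -0.0039  0.001 ] turn(tool z) -0.29 n 1
```

View pics/w31.png

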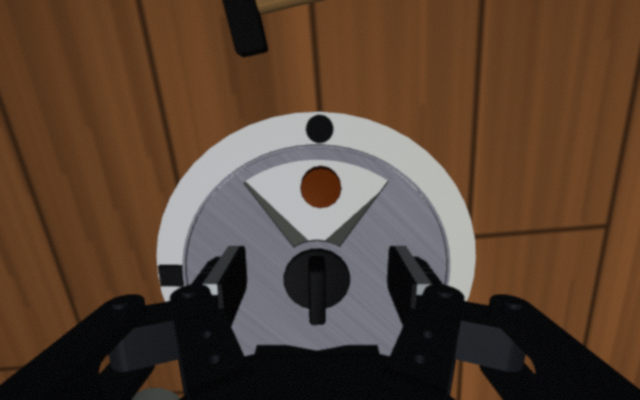

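Request:
drive_tool(rows=[[60,-0.0344,0,0,0],[60,-0.0344,0,0,0],[60,-0.0344,0,0,0],[60,-0.0344,0,0,0],[60,-0.0344,0,0,0],[60,-0.0344,0,0,0],[60,-0.0344,0,0,0],[60,-0.0344,0,0,0],[60,-0.0344,0,0,0],[60,-0.0344,0,0,0],[60,-0.0344,0,0,0],[60,-0.0344,0,0,0]])

```text
time_s: 62.83
eef_pos: [0.6033, 0.1376, 0.1976]
tcp_rot: [179.7, 1.8, -95.5]
force: [0.2, -0.6, 0.1]
width: 0.0655
```

```bash
python3 tilt.py; python3 plan.py .6775 .2 .17 -94.5
```

```text
t 62.83 pos [0.6033 0.1376 0.1976] yaw -95.5 tilt xy deg [-0.08  1.86] w 0.0655 j [ 29.85  16.45  -9.04  -1.84 -63.67 -34.51]
t 62.83 pos [0.6033 0.1376 0.1976] rot [179.74   1.84 -95.48] w 0.0655 F [ 0.2 -0.6  0.1] j6 -34.5
tool shift [-0.0683 -0.068   0.0295] n 3 per row [-0.0228 -0.0227  0.0098] turn(tool z) -0.98 n 1
```

Request:
drive_tool(rows=[[60,-0.022,-0.0227,0.008,-1],[60,-0.022,-0.0227,0.008,0],[60,-0.02,-0.0227,0.008,0],[60,0,0,0,0]])

```text
time_s: 63.17
eef_pos: [0.6774, 0.2073, 0.177]
tcp_rot: [179.9, 2.0, -94.0]
force: [-0.3, -0.5, 0.1]
width: 0.0652
```

```bash
python3 tilt.py; python3 plan.py .6775 .2585 .09; python3 - <<'E'
from m import *
grab("wrist","w32"); grab("top","t32"); tabs("w32",110)
E
```

```text
t 63.17 pos [0.6774 0.2073 0.177 ] yaw -94.0 tilt xy deg [0.08 2.02] w 0.0652 j [ 31.8   25.19   1.34  -1.84 -65.03 -35.03]
t 63.17 pos [0.6774 0.2073 0.177 ] rot [179.94   2.02 -93.99] w 0.0652 F [-0.3 -0.5  0.1] j6 -35.0
tool shift [-0.048   0.0034  0.0888] n 3 per row [-0.016   0.0011  0.0296] turn(tool z) 0 n 0
[0.6767 0.2529] [31.7 41.7] area 930.75 long 126.5
```

View pics/w32.png

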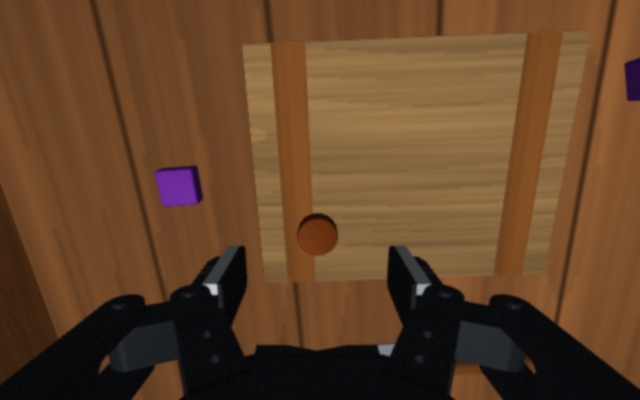

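View pics/w32r.png

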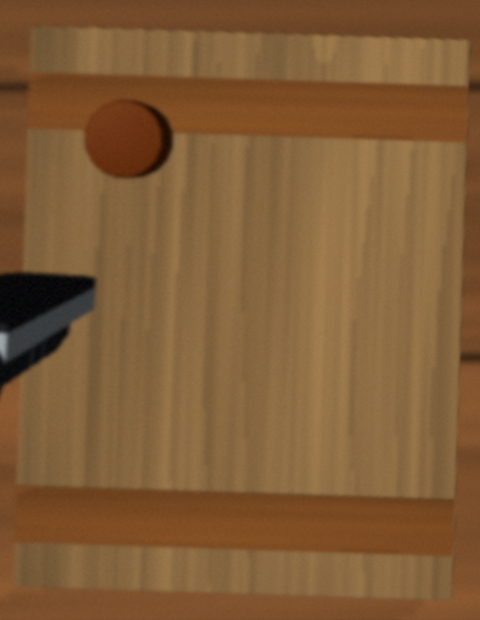

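Request:
drive_tool(rows=[[60,-0.016,0,0.03,0],[60,-0.016,0,0.03,0],[60,-0.016,0,0.028,0],[60,-0.002,0,0.005,0],[60,0,0,0,0]])

```text
time_s: 63.68
eef_pos: [0.6794, 0.2564, 0.0903]
tcp_rot: [-179.7, 2.2, -94.2]
force: [-0.4, -0.7, 0.6]
width: 0.0652
```

```bash
python3 tilt.py; python3 plan.py .680 .2585 .03;python3 - <<'E'
from m import *
grab("wrist","w33")
E
```

```text
t 63.68 pos [0.6794 0.2564 0.0903] yaw -94.2 tilt xy deg [0.45 2.18] w 0.0652 j [ 35.17  30.43  -2.06  -1.84 -55.9  -38.4 ]
t 63.68 pos [0.6794 0.2564 0.0903] rot [-179.71    2.21  -94.24] w 0.0652 F [-0.4 -0.7  0.6] j6 -38.4
tool shift [ 0.0002 -0.0002  0.0603] n 2 per row [ 0.0001 -0.0001  0.0302] turn(tool z) 0 n 0
```

View pics/w33.png

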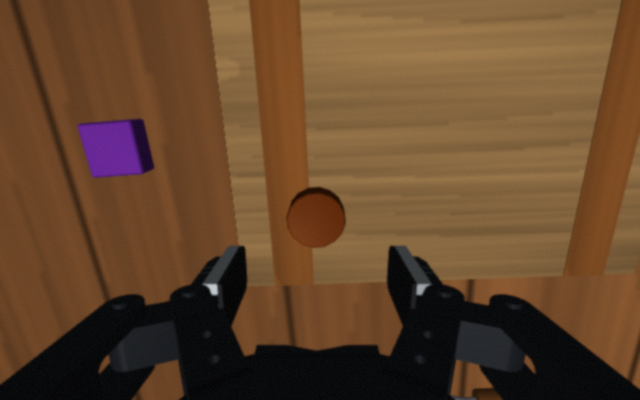

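Request:
drive_tool(rows=[[60,0,0,0.028,0],[60,0,0,0.028,0],[60,0,0,0.01,0],[60,0,0,0,0]])

```text
time_s: 64.07
eef_pos: [0.6835, 0.257, 0.0327]
tcp_rot: [-179.2, 2.6, -94.3]
force: [-0.3, -0.6, -0.4]
width: 0.0652
```

```bash
python3 plan.py .680 .2585 .014
```

```text
t 64.07 pos [0.6835 0.257  0.0327] rot [-179.15    2.56  -94.31] w 0.0652 F [-0.3 -0.6 -0.4] j6 -38.2
tool shift [-0.0004  0.0039  0.0187] n 1 per row [-0.0004  0.0039  0.0187] turn(tool z) 0 n 0
```

Request:
drive_tool(rows=[[60,0,0.004,0.016,0],[60,0,0.001,0.007,0]])

```text
time_s: 64.23
eef_pos: [0.6814, 0.258, 0.0147]
tcp_rot: [-178.9, 2.7, -94.3]
force: [-0.3, -0.6, -0.4]
width: 0.0655
```

```bash
python3 plan.py .680 .2585 .014
```

```text
t 64.23 pos [0.6814 0.258  0.0147] rot [-178.86    2.73  -94.33] w 0.0655 F [-0.3 -0.6 -0.4] j6 -38.4
tool shift [-0.0003  0.0015  0.0007] n 1 per row [-0.0003  0.0015  0.0007] turn(tool z) 0 n 0
```

Request:
drive_tool(rows=[[105,0,0.001,0,0],[125,0,0,0,0],[138,0,0,0,0],[150,0,0,0,0],[165,0,0,0,0],[165,0,0,0,0]], grip_force=20)

```text
time_s: 64.73
eef_pos: [0.6837, 0.2584, 0.0222]
tcp_rot: [-178.5, 2.9, -94.3]
force: [0.4, 0.0, -0.3]
width: 0.0392
```

Request:
drive_tool(rows=[[165,0,0,-0.01,0],[165,0,0,-0.02,0],[165,0,0,-0.03,0],[165,0,0,-0.04,0],[165,0,0,-0.04,0],[165,0,0,-0.02,0],[165,0,0,0,0]])

```text
time_s: 65.32
eef_pos: [0.6776, 0.2488, 0.1914]
tcp_rot: [-178.6, 2.7, -94.3]
force: [1.1, 0.7, -0.5]
width: 0.0389
```

```bash
python3 tilt.py; python3 plan.py .568 -.282 .18 -94.5; python3 - <<'E'
from h import *
grab("wrist","w34")
E
```

```text
t 65.32 pos [0.6776 0.2488 0.1914] yaw -94.3 tilt xy deg [1.57 2.62] w 0.0389 j [ 34.9   24.86   2.52  -1.38 -64.88 -38.68]
t 65.32 pos [0.6776 0.2488 0.1914] rot [-178.63    2.73  -94.3 ] w 0.0389 F [ 1.1  0.7 -0.5] j6 -38.7
tool shift [ 0.5375  0.0691 -0.0159] n 16 per row [ 0.0336  0.0043 -0.001 ] turn(tool z) 0.2 n 1
```

View pics/w34.png

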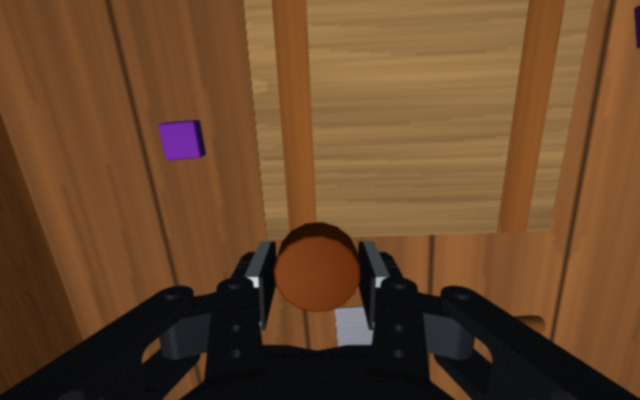

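Request:
drive_tool(rows=[[165,0.01,0.01,0,0],[165,0.025,0.02,-0.002,0],[165,0.033,0.012,-0.002,0],[165,0.033,0.004,-0.002,0],[165,0.033,0.002,-0.002,0],[165,0.033,0.002,-0.002,0],[165,0.033,0.002,-0.002,0],[165,0.033,0.002,-0.002,0],[165,0.033,0.002,0,0],[165,0.033,0.002,0,0],[165,0.033,0.002,0,0],[165,0.033,0,0,0]])

```text
time_s: 66.37
eef_pos: [0.5788, -0.1194, 0.1769]
tcp_rot: [-179.4, 2.7, -93.8]
force: [0.2, 0.2, -0.2]
width: 0.0386
```

```bash
python3 tilt.py; python3 plan.py .568 -.282 .17 -94.5
```

```text
t 66.37 pos [ 0.5788 -0.1194  0.1769] yaw -93.8 tilt xy deg [0.78 2.61] w 0.0386 j [  5.58  14.95 -13.62  -2.9  -60.43  -8.  ]
t 66.37 pos [ 0.5788 -0.1194  0.1769] rot [-179.4     2.65  -93.81] w 0.0386 F [ 0.2  0.2 -0.2] j6 -8.0
tool shift [ 0.1631 -0.     -0.0006] n 5 per row [ 0.0326 -0.     -0.0001] turn(tool z) 0.69 n 1
```

Request:
drive_tool(rows=[[165,0.032,0,0,0.5],[165,0.032,0,0,0],[165,0.032,0,0,0],[165,0.032,0,0,0],[165,0.022,0,0,0],[165,0,0,0,0]])

```text
time_s: 66.87
eef_pos: [0.5606, -0.2803, 0.1635]
tcp_rot: [180.0, 2.7, -94.6]
force: [-0.2, 0.8, -1.0]
width: 0.0386
```

```bash
python3 tilt.py; python3 plan.py .568 -.282 .085 -94.5
```

```text
t 66.87 pos [ 0.5606 -0.2803  0.1635] yaw -94.6 tilt xy deg [0.2  2.73] w 0.0386 j [-10.47  19.53  -8.84  -3.09 -61.96   7.31]
t 66.87 pos [ 0.5606 -0.2803  0.1635] rot [179.98   2.74 -94.61] w 0.0386 F [-0.2  0.8 -1. ] j6 7.3
tool shift [ 0.0049 -0.0076  0.0783] n 3 per row [ 0.0016 -0.0025  0.0261] turn(tool z) -0.11 n 1
```

Request:
drive_tool(rows=[[165,0.0015,-0.003,0.02,0],[165,0.0015,-0.003,0.025,0],[165,0.0015,-0.002,0.025,0],[165,0,0,0.007,0],[165,0,0,0,0]])

```text
time_s: 67.28
eef_pos: [0.5658, -0.2836, 0.0812]
tcp_rot: [179.8, 2.8, -94.9]
force: [-0.3, 0.4, -0.6]
width: 0.0389
```

```bash
python3 tilt.py; python3 plan.py .568 -.282 .08 -94.5
```

```text
t 67.28 pos [ 0.5658 -0.2836  0.0812] yaw -94.9 tilt xy deg [-0.   2.8] w 0.0389 j [-10.71  24.69 -12.82  -3.44 -53.07   7.87]
t 67.28 pos [ 0.5658 -0.2836  0.0812] rot [179.75   2.79 -94.94] w 0.0389 F [-0.3  0.4 -0.6] j6 7.9
tool shift [-0.0018 -0.0021  0.0013] n 1 per row [-0.0018 -0.0021  0.0013] turn(tool z) -0.44 n 1
```

Request:
drive_tool(rows=[[165,-0.001,-0.002,0.002,0],[100,0,0,0,0],[60,0,0,0,0],[60,0,0,0,0],[60,0,0,-0.01,0],[60,0,0,-0.03,0],[60,0,0,-0.02,0],[60,0,0,0,0]])

```text
time_s: 67.95
eef_pos: [0.5694, -0.285, 0.148]
tcp_rot: [179.9, 2.7, -94.8]
force: [0.1, 0.1, 0.4]
width: 0.0655
```

```bash
python3 tilt.py; python3 plan.py .574 -.2075 .135 -94.5; python3 - <<'E'
from h import *
grab("wrist","w35")
E
```

```text
t 67.95 pos [ 0.5694 -0.285   0.148 ] yaw -94.8 tilt xy deg [0.16 2.68] w 0.0655 j [-10.71  21.17  -8.57  -3.06 -60.64   7.47]
t 67.95 pos [ 0.5694 -0.285   0.148 ] rot [179.93   2.69 -94.76] w 0.0655 F [0.1 0.1 0.4] j6 7.5
tool shift [-0.0769  0.0018  0.0167] n 3 per row [-0.0256  0.0006  0.0056] turn(tool z) -0.26 n 1
```

View pics/w35.png

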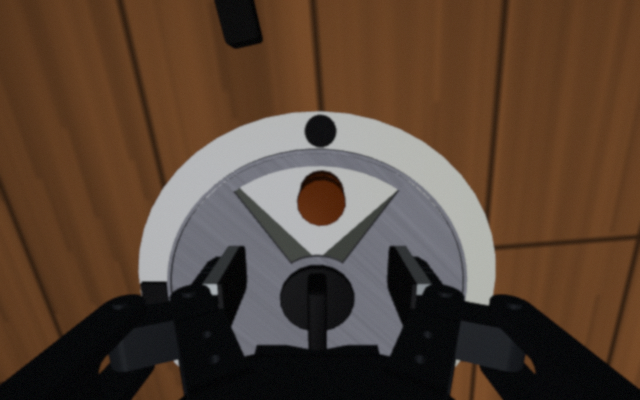

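Request:
drive_tool(rows=[[0,-0.0256,0.0006,0,0],[0,-0.0256,0.0006,0.005,0],[0,-0.0256,0.0006,0.005,0],[0,0,0,0,0]], grip_force=40)

```text
time_s: 68.33
eef_pos: [0.5742, -0.2068, 0.1436]
tcp_rot: [-179.8, 2.7, -95.0]
force: [0.1, -1.3, -0.2]
width: 0.0855
```

```bash
python3 tilt.py; python3 plan.py .574 -.2075 .078 -94.5
```

```text
t 68.33 pos [ 0.5742 -0.2068  0.1436] yaw -95.0 tilt xy deg [0.48 2.69] w 0.0855 j [ -3.25  18.77 -12.82  -3.19 -58.13  -0.09]
t 68.33 pos [ 0.5742 -0.2068  0.1436] rot [-179.76    2.72  -95.02] w 0.0855 F [ 0.1 -1.3 -0.2] j6 -0.1
tool shift [0.0039 0.0004 0.0655] n 2 per row [0.0019 0.0002 0.0327] turn(tool z) -0.52 n 1
```

Request:
drive_tool(rows=[[0,0.0013,0,0.022,-0.5],[0,0.0013,0,0.022,0],[0,0.0013,0,0.018,0],[0,0,0,0.005,0],[150,0,0,0,0],[255,0,0,0,0],[255,0,0,0,0],[255,0,0,0,0],[255,0,0,0,0],[255,0,0,0,0],[255,0,0,0,0]], grip_force=40)

```text
time_s: 69.25
eef_pos: [0.5759, -0.206, 0.0815]
tcp_rot: [-179.3, 2.7, -94.3]
force: [5.1, -0.8, -9.6]
width: 0.0128
```

```bash
python3 tilt.py; python3 plan.py .574 -.2075 .078 -185.8
```

```text
t 69.25 pos [ 0.5759 -0.206   0.0815] yaw -94.3 tilt xy deg [0.88 2.64] w 0.0128 j [ -3.16  22.34 -16.66  -3.49 -50.32   1.09]
t 69.25 pos [ 0.5759 -0.206   0.0815] rot [-179.32    2.7   -94.27] w 0.0128 F [ 5.1 -0.8 -9.6] j6 1.1
tool shift [0.0018 0.0018 0.0034] n 1 per row [0.0018 0.0018 0.0034] turn(tool z) 91.53 n 14
```

Request:
drive_tool(rows=[[255,0,0.001,0.002,0],[255,0,0,0,6.6],[255,0,0,0,6.6],[255,0,0,0,6.6],[255,0,0,0,6.6],[255,0,0,0,6.6],[255,0,0,0,6.6],[255,0,0,0,6.6],[255,0,0,0,0]])

```text
time_s: 70.0
eef_pos: [0.576, -0.206, 0.0816]
tcp_rot: [178.6, 2.5, -142.6]
force: [-0.7, 0.2, -2.2]
width: 0.0126
```

```bash
python3 tilt.py; python3 plan.py .574 -.2075 .078 -185.8
```

```text
t 70.0 pos [ 0.576  -0.206   0.0816] yaw -142.6 tilt xy deg [1.14 2.59] w 0.0126 j [ -3.14  22.21 -16.89  -3.46 -49.95 -47.2 ]
t 70.0 pos [ 0.576  -0.206   0.0816] rot [ 178.64    2.48 -142.56] w 0.0126 F [-0.7  0.2 -2.2] j6 -47.2
tool shift [ 0.0026 -0.      0.0035] n 1 per row [ 0.0026 -0.      0.0035] turn(tool z) 43.24 n 7
```

Request:
drive_tool(rows=[[255,0,0,0,6.6],[255,0,0,0,6.6],[255,0,0,0,6.6],[255,0,0,0,6.6],[255,0,0,0,6.6],[255,0,0,0,6.6],[255,0,0,0,2.5],[255,0,0,0,0]])

```text
time_s: 70.67
eef_pos: [0.5759, -0.206, 0.0817]
tcp_rot: [177.4, 1.0, 175.4]
force: [-0.7, -0.0, -1.5]
width: 0.0128
```

```bash
python3 tilt.py; python3 plan.py .574 -.2075 .078 -185.8
```

```text
t 70.67 pos [ 0.5759 -0.206   0.0817] yaw 175.4 tilt xy deg [1.19 2.54] w 0.0128 j [ -3.1   22.16 -16.97  -3.4  -49.87 -89.35]
t 70.67 pos [ 0.5759 -0.206   0.0817] rot [177.37   0.98 175.35] w 0.0128 F [-0.7 -0.  -1.5] j6 -89.4
tool shift [ 0.0018 -0.0018  0.0036] n 1 per row [ 0.0018 -0.0018  0.0036] turn(tool z) 1.15 n 1
```

Close enough (≈1°). Release, lift, and move aside for a check.

Request:
drive_tool(rows=[[150,0,0,0,0],[70,0,0,0,0],[70,0,0,0,0],[70,0,0,-0.02,0],[70,0,0,-0.03,0],[70,0,0,-0.03,0],[70,0,0,-0.03,0],[70,0,0,0,0]])

```text
time_s: 71.33
eef_pos: [0.5733, -0.2114, 0.1953]
tcp_rot: [177.4, 0.9, 176.6]
force: [1.6, -0.0, 1.1]
width: 0.0621
```

```bash
python3 tilt.py; python3 plan.py .55 .12 .2; python3 - <<'E'
from h import *
grab("wrist","w36")
E
```

```text
t 71.33 pos [ 0.5733 -0.2114  0.1953] yaw 176.6 tilt xy deg [1.04 2.51] w 0.0621 j [ -3.62  16.    -9.59  -2.87 -63.56 -88.54]
t 71.33 pos [ 0.5733 -0.2114  0.1953] rot [177.43   0.89 176.56] w 0.0621 F [ 1.6 -0.   1.1] j6 -88.5
tool shift [0.0431 0.3293 0.0094] n 10 per row [0.0043 0.0329 0.0009] turn(tool z) 0 n 0
```

View pics/w36.png

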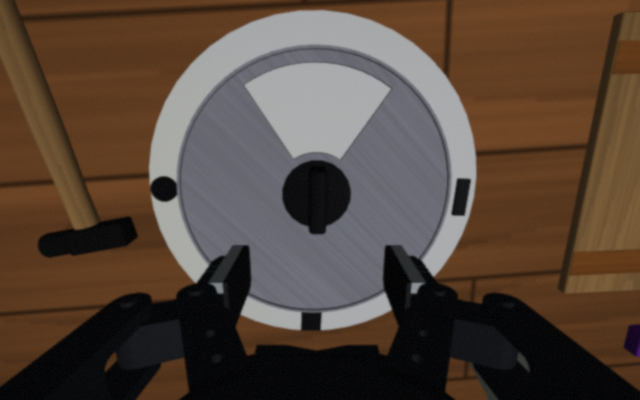

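Request:
drive_tool(rows=[[70,0.0043,0.033,-0.002,0],[70,0.0043,0.033,-0.002,0],[70,0.0043,0.033,-0.002,0],[70,0.0043,0.033,-0.002,0],[70,0.0043,0.033,-0.002,0],[70,0.0043,0.033,-0.002,0],[70,0.0043,0.033,-0.002,0],[70,0.0043,0.033,-0.002,0],[70,0.0043,0.033,-0.002,0],[70,0.0043,0.033,-0.002,0],[70,0,0,0,0],[70,0,0,0,0]])

```text
time_s: 72.38
eef_pos: [0.5436, 0.1337, 0.2227]
tcp_rot: [177.3, 0.6, 177.2]
force: [0.5, -1.3, -1.1]
width: 0.062
```

```bash
python3 - <<'E'
from m import *
grab("top","t40"); grab("scene","s40"); opening("t40"); print(manip.state()['force'],manip.state()['time_s'])
E
```

```text
opening mid 174.3 width 66.3
[-0.81811834  0.22257654  0.42806678] 72.4833
```

View pics/t40.png

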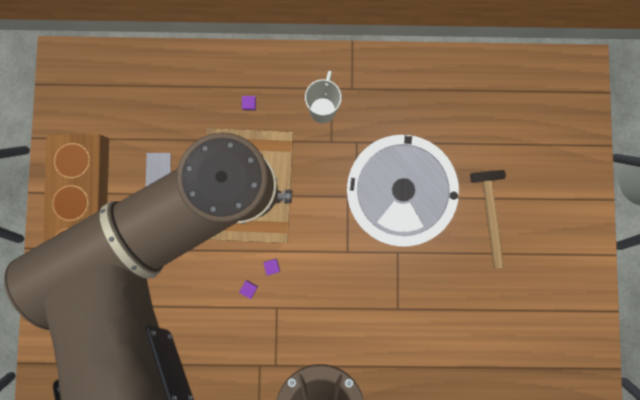

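View pics/s40.png

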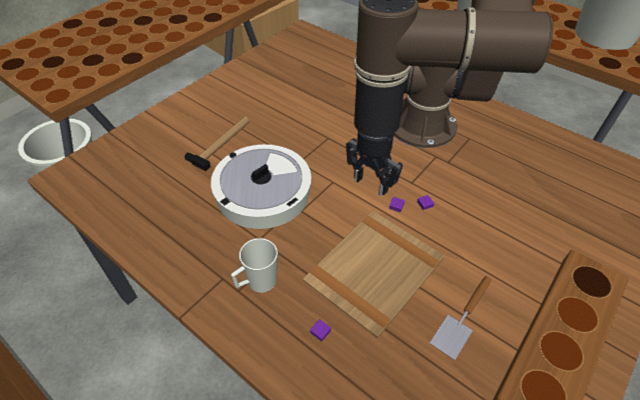

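Opening is at 174.3° against 174.2° for the closed quarter. The board is empty, the bystanders have not moved, and the robot touches nothing, so I'm handing in.

```bash
python3 -c "
from cell import manip; print(manip.finish_job())"
```

```text
the job is handed in; nothing more can be done
None
```

All six tablets are in the drum and the job is handed in at about 72 s. The two bars, two squares and two rounds each went into the pocket with their own mark, and the cover is turned shut. I gripped every tablet at 20 N.

- **Tablets:** After each drop the wrist camera showed the tablet in the right pocket. In each pocket the second tablet landed on top of the first, hiding it. I did not measure their heights; two stacked flat come to about 42 mm, below the cover.
- **Cover:** The last top view measured the opening at 174.3°, against 174.2° for the middle of the solid quarter.
- **Surroundings:** In the last pictures the board was empty, and the jug, scraper, mallet and purple blocks looked unmoved. The arm was clear of everything.

**Tilt drift:** The tool's tilt drifted by up to about 10° in the first third of the run. I corrected it by pushing against the joint 3 and joint 6 limits. While there:

- Joint 3 once read -58.29° against its limit of -58.28°. Several readings near that limit scattered by about 0.1°.
- The wrist force once jumped to about 18 N close to the base, well under the limits. It may have been a light touch against the robot's own base.

No check failed otherwise, and no verdict was reported.

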